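Move the nest plate from its locating pins to the deep bay of the rack

TASK

Lift the nest plate, with the two collets standing on it, straight and level up off the two tall pins of its jig without forcing it, set it down gently on the middle of the square steel block and let go. Then take it again by its lifting block the other way, fingers closing along the plate's length, and lower it gently until it lies flat on the floor of the rack's deep bay, and let go. Keep the plate level throughout, keep both collets standing in their collars, and leave the other things on the bench where they are.

Things in the scene. Friction and masses are not known exactly. Their poses are not given: they have to be found in the camera images.
- nest_plate: aluminium nest plate (loose, about 0.35 to 0.6 kg), 160 x 62 x 12 mm, x along its length, y across, z up; origin at the centre of its underside. In the middle of its top stands the lifting block; it has two 14 mm through holes 33 mm either side of the middle along x, in which the jig's pins stand at the start with 2 mm play all round; at each end (65.5 mm from the middle) is a steel collar. Turned by half a turn it is the same plate
- lift_block (a point): centre of the lifting block of the nest plate: an aluminium block 44 mm along the plate's x, 56 mm along its y and 38 mm high, standing on the plate's top; this point is 31 mm above the plate's underside and 19 mm below the block's top; axes as the plate's. While the plate is on the jig the pins stand only 6 mm from the block's two x faces, so fingers go in only on its two y faces; in the rack's bay only the two x faces can be reached
- pin_jig: fixed steel jig: base 176 x 90 x 14 mm with two rests whose tops are 20 mm above the bench; origin at the centre of the base's underside, on the bench, z up. Two upright pins, 10 mm thick, stand 33 mm either side of the middle along x; their tips are 60 mm above the bench (the plate's underside must come higher than that, 40 mm of lift, before it is free). At the start the plate lies on the rests, axes alike
- block_top (a point): centre of the top face of the fixed square steel block (64 x 64 mm, 20 mm high) on the bench, axes along its sides, z up; the plate is set down here, centred, with its ends overhanging. A lamp hangs 0.55 m above the bench from 0.58 m ahead of the robot base onwards: keep the wrist low there; a pot and a heap of hand tools, some 0.1 m high, stand fixed at the right
- bay_floor (a point): centre of the floor of the fixed rack's bay, 10 mm above the bench; x along the bay, y across, z up. The bay is 172 mm long (x) between low end lips that stand 10 mm above its floor and 72 mm wide (y) between two cheeks, each 146 mm long, 8 mm thick and about 60 mm high above the floor, their top edges flared outwards; it is open at the top and above the lips, and the plate goes in either way round, its length along x
- collet_a_mid (a point): centre of a brass collet, loose, upright, 15 mm across and 26 mm high, 13 mm above its foot, z up its axis; it stands in collar a of the plate and rides along
- collet_b_mid (a point): the other brass collet, the same, in collar b
- collar_a (a point): centre of the collar at the plate's -x end, on the plate's top face (12 mm above its underside): steel ring 25 mm outside, 20 mm inside, 8 mm high, axes as the plate's
- collar_b (a point): the same collar at the plate's +x end
- wax_block: bystander: block of wax pieces, 49 x 34 mm, 82 mm high, loose; origin at its underside
- drill_chuck: bystander: small steel drill chuck, 26 mm across, 37 mm high, loose; origin at its underside
- solder_spool: bystander: spool 48 mm across, 20 mm high, loose; origin at its underside
- tin_lid: bystander: round shallow tin lid with bits in it, 50 mm across, 10 mm high, loose; origin at its underside
- pin_vice: bystander: short hand tool with a wooden bulb handle, 84 mm long, 32 mm thick, lying loose; origin at its underside
- loupe: bystander: folding magnifier, 60 x 25 mm, 12 mm high, lying loose; origin at its underside

How it is judged:
On the way, in this order (a step that is already met when the one before it is completed fails the run):
1. the plate is lifted clear of the pins' tips, level, still over the jig (z of nest_plate in the frame of pin_jig above 0.061 m and horizontal distance between nest_plate and pin_jig below 0.03 m).
2. the plate rests on the steel block, within 25 mm of its centre, let go (horizontal distance between nest_plate and block_top below 0.025 m and z of nest_plate in the frame of block_top below 0.003 m and angle between nest_plate's own z axis and vertical below 0.05 rad and contact force between the fingers and nest_plate below 0.1 N and linear speed of nest_plate below 0.02 m/s), for 0.2 s.
At the end, for the whole second after the job is handed in: The nest plate lies flat on the bay floor (underside within 3 mm of it, tilt under 0.04 rad), centre within 12 mm of the bay's centre and its length along the bay (0.12 rad), at rest; both collets stand in their collars (within 7 mm of the collar's centre, tilt under 0.2 rad) (z of nest_plate in the frame of bay_floor between -0.003 and 0.003 m and horizontal distance between nest_plate and bay_floor below 0.012 m and angle between the x axis of nest_plate and the x axis of bay_floor, either way round below 0.12 rad and angle between nest_plate's own z axis and vertical below 0.04 rad and linear speed of nest_plate below 0.01 m/s and horizontal distance between collet_a_mid and collar_a below 0.007 m and angle between each of collet_a_mid, collet_b_mid's own z axis and vertical below 0.2 rad and z of collet_a_mid in the frame of collar_a below 0.017 m and horizontal distance between collet_b_mid and collar_b below 0.007 m and z of collet_b_mid in the frame of collar_b below 0.017 m); the robot touches nothing.
It fails at once if the plate is tilted more than 0.15 rad (angle between nest_plate's own z axis and vertical above 0.15 rad).
It fails at once if the plate is forced or jammed on the pins while it is lifted (more than 25 N between plate and jig once it is 4 mm off its rests) (contact force between nest_plate and pin_jig above 25 N and z of nest_plate in the frame of pin_jig above 0.024 m).
It fails at once if the plate is dropped or slammed onto the block or into the bay (faster than 0.4 m/s in the last 20 mm) ((horizontal distance between nest_plate and block_top below 0.03 m and z of nest_plate in the frame of block_top below 0.02 m and linear speed of nest_plate above 0.4 m/s) or (horizontal distance between nest_plate and bay_floor below 0.03 m and z of nest_plate in the frame of bay_floor below 0.02 m and linear speed of nest_plate above 0.4 m/s)).
It fails at once if a collet is tipped over or leaves its collar (distance between collet_a_mid and collar_a above 0.028 m or distance between collet_b_mid and collar_b above 0.028 m).
It fails at once if a bystander (wax block, drill chuck, spool, tin lid, pin vice, loupe) is pushed more than 20 mm from its place (distance of any of wax_block, drill_chuck, solder_spool, tin_lid, pin_vice, loupe from where it was at the start of the episode above 0.02 m).
It also fails if it takes over 61 s, if anything falls off the work surface, if the arm or the gripper's body presses on something with over 40 N, if the wrist force passes 120 N, or if a joint passes its speed limit or range.

ROBOT

A 6-joint arm with a two-finger parallel gripper is mounted at the origin on a cart in front of the work surface, level with it; the furniture and walls round the work are solid. World frame = base frame: x ahead of the robot, y to its left, z up, the work surface at z = 0. Lengths are in m, angles in rad, forces in N, time in s.
With the tool pointing down it reaches from about 0.4 to 0.825 m from the base axis. Payload 7 kg.
Tool frame: the origin (TCP) lies on the mounting face of the last link; the fingertips stand 178 mm ahead of it and the grasp point (between the pads) lies 159 mm ahead of it; z points along the fingers, y is the direction in which the jaws open and shut (so a half turn about z gives the same grasp; the last joint's range is limited). The gripper opens to 88 mm and grips with 3 to 60 N. Pads are 19 mm wide; open, the fingers measure 130 mm over their backs; the gripper's body (78 mm by 193 mm) begins 47 mm behind the grasp point.
Start: joints at [1.575, 0.359, 0.012, 0, -1.224, -0.288], TCP at [0.189, 0.648, 0.405] pointing down, gripper open.
Joint ranges: [-3.07, 3.07], [-1.43, 2.12], [-1.02, 1.25], [-3.03, 1.67], [-3.05, -0], [-3.03, 3.03]. Speed limits (rad/s): [2.39, 2.39, 3.01, 3.14, 3.14, 3.14].

INTERFACE

Orientations are given as [roll, pitch, yaw] about the fixed x, y, z axes, in that order (R = Rz(yaw) Ry(pitch) Rx(roll)).
In Python, from station import * gives the robot as it stands.
- The arm moves only by the tool arm_command, never from a script. Its argument "targets" is a list of rows, each a list of 3 entries, a list of its own where there are three numbers: the turn, a rotation vector about the world's x, y, z in rad, then the shift along the world's x, y, z in mm, then the closure, from 0 (fully open) to 1 (shut). In form: [[[wx, wy, wz], [tx, ty, tz], fingers], ...]. A call has 1 to 8 rows; each row shifts and turns the commanded pose from where the row before left it; what a row does not reach is not made up. A row lasts 1/10 s, in which the tool goes at most 50 mm and 8.59 degrees, less where a joint would pass 70% of its speed; a pose out of reach is approached as far as the arm can. A call with a gripper value outside its range is refused whole. The fingers move at their own pace and stop on an object; "squeeze" is the grip in N (left out, the last holds). Time passes only in rows, so rows that do not move let the fingers close. It gives the time, the measured TCP pose, the force and the opening at its end, in the units of the state.
- get_state(): the state, without advancing time (a new reading comes with each control period).
- grab_frame(name): name is "scene" or "side" or "wrist"; returns (picture, depth): 480x640x3 uint8, red, green, blue; 480x640 float32, m along the optical axis (not along the pixel's ray), 0 where there is no reading.
- camera_params(name): a dict with "mtx" (3x3 intrinsics, pixels), "k1" (the pictures are not rectified: a ray, as slopes to the right and down, at radius r is drawn at 1 + k1 r^2 times it, then the intrinsics apply), "eye" and "orientation" of the camera in the world. Camera axes: x right, y down, z forward; pixel columns grow to the right and rows downward; lengths in m; the calibration is good to about 2 mm. A picture is of the moment at which its call begins: read the wrist's pose just before it. camera_params takes no time and is no camera call; for the wrist camera it gives the pose at the moment of the call.
- job_done(): hands the job in, once; it reports no verdict.
The state is a dict: "t": time; "q": joint angles; "qd": joint speeds; "joint_efforts": joint torques, N m; "eef_pos": TCP position; "ee_rot": TCP orientation; "force": force on the tool from outside, world axes, zero at the start; "moment": the same for the moment, N m; "width": finger opening in m.
Only numpy, scipy, OpenCV 4.12 (cv2) and the standard library are available. Lean on these libraries where they do the work, as an engineer would, in place of code of your own. Each camera call takes 0.05 s, during which the arm holds its last target.

## Working session

There is one attempt and no reset: what is moved stays moved. The work goes in short steps, Python scripts to look and compute and a tool call to move; the robot and the scene stay as the last step left them, time stands still between calls to the robot, and variables do not carry over. Pictures are saved under pics/ and viewed, and the job is handed in when it is done.

Besides the shell and the picture viewer there is one more tool, called after "Request:" by a JSON object that holds its "method" and its "body", one argument or row to a line. arm_command: Moves the arm, as the interface text tells. Its arguments: {"type":"object","properties":{"targets":{"type":"array"},"squeeze":{"type":"number"}},"required":["targets"]}

```bash
mkdir -p pics; cat > h.py <<'E'
from station import *
import numpy as np, cv2
def save(n,fn):
    im,d=grab_frame(n); P=camera_params(n)
    cv2.imwrite('pics/'+fn+'.png',im[:,:,::-1]); np.savez('pics/'+fn+'.npz',im=im,d=d,mtx=P['mtx'],k1=P['k1'],eye=P['eye'],ori=np.array(P['orientation']))
    return im,d,P
E
python3 - <<'E'
from h import *
s=get_state();print(s)
for n in ['scene','side','wrist']:
    im,d,P=save(n,n+'0');print(n,P)
E
```

```text
{'t': 0.0, 'q': array([ 1.57505747e+00,  3.59378525e-01,  1.10696135e-02, -3.43899368e-04,
       -1.22409452e+00, -2.88084242e-01]), 'qd': array([-1.42317491e-05, -2.90870551e-04, -2.27056421e-04, -9.76765559e-04,
        1.23260895e-03, -3.73080831e-04]), 'joint_efforts': array([-2.94898982e-04, -5.82719994e+01,  2.93051541e+01,  6.99695393e+00,
        6.97085430e-03, -1.56166111e-04]), 'eef_pos': array([0.18897665, 0.64780692, 0.40373366]), 'ee_rot': array([ 3.13995992e+00, -1.46682844e-04, -2.83940097e-01]), 'force': array([-0.36735958, -0.09208118, -0.45158238]), 'moment': array([ 0.00249532, -0.01413643,  0.04113831]), 'width': 0.08770985712848385}
scene {'mtx': array([[565.78338894,   0.        , 320.67909653],
       [  0.        , 565.78338894, 236.17203253],
       [  0.        ,   0.        ,   1.        ]]), 'k1': -0.042471820696410555, 'eye': array([-0.16667709,  0.56580583,  0.54977214]), 'orientation': array([-2.08728152, -0.02260027, -2.13305875])}
side {'mtx': array([[529.86394404,   0.        , 323.64554085],
       [  0.        , 529.86394404, 229.25350312],
       [  0.        ,   0.        ,   1.        ]]), 'k1': 0.05275656688022673, 'eye': array([ 0.34514535, -0.79665743,  0.56269668]), 'orientation': array([-2.05381426,  0.0183237 , -0.2346241 ])}
wrist {'mtx': array([[392.41825153,   0.        , 318.78880856],
       [  0.        , 392.41825153, 242.50258901],
       [  0.        ,   0.        ,   1.        ]]), 'k1': -0.0540290760801262, 'eye': array([0.26134059, 0.6281508 , 0.38366275]), 'orientation': array([ 2.85548163e+00, -2.36974884e-03, -1.85274646e+00])}
```

View pics/scene0.png

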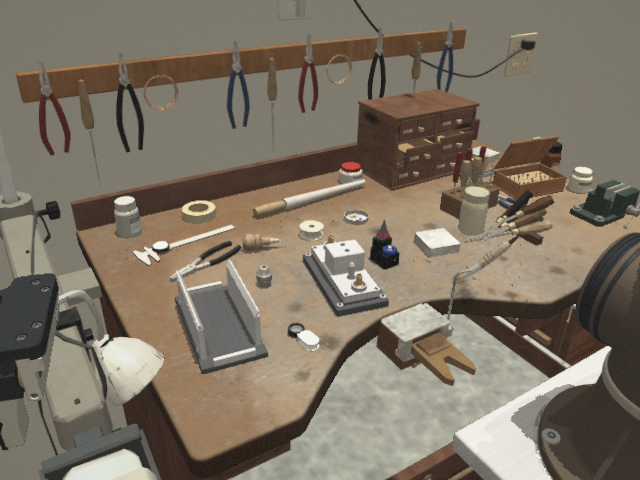

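View pics/side0.png

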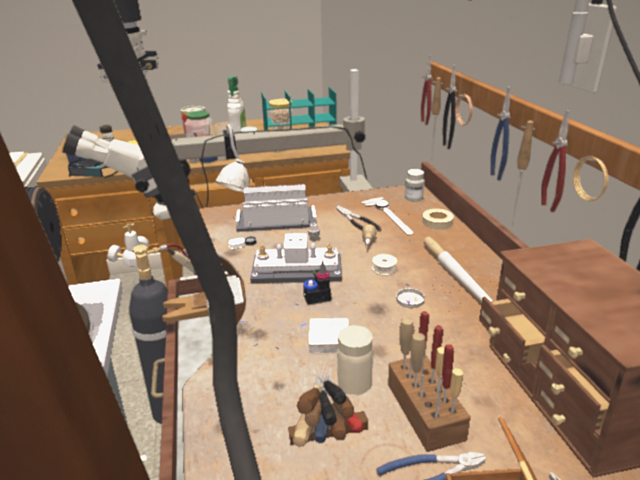

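View pics/wrist0.png

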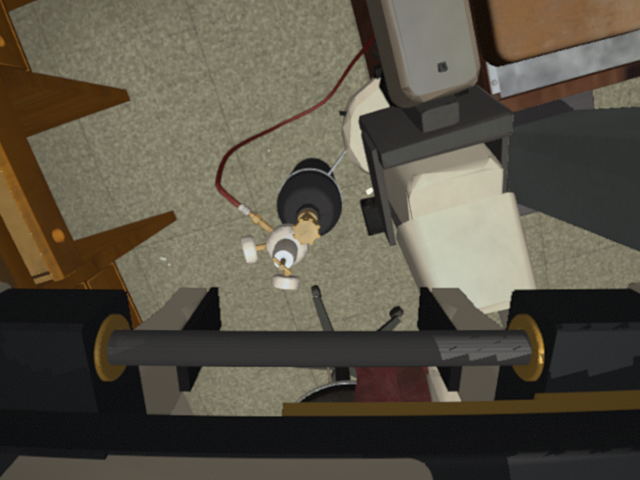

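```bash
cat >> h.py <<'E'
from scipy.spatial.transform import Rotation as Ro
def load(fn):
    z=np.load('pics/'+fn+'.npz'); return z
def slopes(z,uv):
    K=z['mtx']; uv=np.asarray(uv,float).reshape(-1,2)
    p=np.stack([(uv[:,0]-K[0,2])/K[0,0],(uv[:,1]-K[1,2])/K[1,1]],1); r=p.copy()
    for _ in range(8): r=p/(1+z['k1']*(r**2).sum(1,keepdims=True))
    return np.c_[r,np.ones(len(r))]
def Rm(z): return Ro.from_euler('xyz',z['ori']).as_matrix()
def onplane(z,uv,h):
    d=slopes(z,uv)@Rm(z).T; e=z['eye']; return e+d*((h-e[2])/d[:,2])[:,None]
def cloud(z):
    v,u=np.mgrid[0:480,0:640]; s=slopes(z,np.c_[u.ravel(),v.ravel()]); d=z['d'].ravel()
    w=(s*d[:,None])@Rm(z).T+z['eye']; w[d==0]=np.nan; return w.reshape(480,640,3)
def proj(z,w):
    c=(np.asarray(w,float).reshape(-1,3)-z['eye'])@Rm(z); s=c[:,:2]/c[:,2:]; s=s*(1+z['k1']*(s**2).sum(1,keepdims=True))
    K=z['mtx']; return s*[K[0,0],K[1,1]]+[K[0,2],K[1,2]]
E
python3 - <<'E'
from h import *
for n in ['scene0','side0']:
    z=load(n);w=cloud(z)
    if n=='scene0':
        for uv in [(344,247),(357,285),(437,238),(222,320),(385,250),(264,275),(310,230),(355,216),(260,240),(305,335),(330,370),(150,350)]: print(uv,w[uv[1],uv[0]].round(4))
    else:
        for uv in [(296,240),(263,252),(328,335),(277,215),(317,285),(384,265),(410,297),(370,235),(243,242),(355,345)]: print(uv,w[uv[1],uv[0]].round(4))
    # topdown
    x0,x1,y0,y1=.25,.85,.0,.9
    m=np.isfinite(w).all(2)&(w[...,0]>x0)&(w[...,0]<x1)&(w[...,1]>y0)&(w[...,1]<y1)&(w[...,2]>-.02)&(w[...,2]<.15)
    P=w[m];C=z['im'][m][:,::-1];o=np.argsort(P[:,2]);P=P[o];C=C[o]
    s=850
    img=np.zeros((int((x1-x0)*s)+1,int((y1-y0)*s)+1,3),np.uint8)
    r=((x1-P[:,0])*s).astype(int);c=((y1-P[:,1])*s).astype(int)
    for dr in (0,1):
        for dc in (0,1):
            img[np.clip(r+dr,0,img.shape[0]-1),np.clip(c+dc,0,img.shape[1]-1)]=C
    cv2.imwrite('pics/top_'+n+'.png',img)
E
```

```text
(344, 247) [0.4914 0.0925 0.0706]
(357, 285) [0.4244 0.1116 0.0405]
(437, 238) [ 0.4993 -0.1302  0.0202]
(222, 320) [0.484  0.3186 0.0127]
(385, 250) [0.4939 0.001  0.0359]
(264, 275) [0.5408 0.2173 0.0282]
(310, 230) [0.6475 0.063  0.0198]
(355, 216) [ 0.6755 -0.0642  0.0046]
(260, 240) [0.6514 0.1687 0.026 ]
(305, 335) [0.3893 0.2284 0.0131]
(330, 370) [ 0.3228  0.2272 -0.003 ]
(150, 350) [0.3931 0.45   0.0792]
(296, 240) [0.4936 0.0944 0.0676]
(263, 252) [0.4288 0.102  0.0464]
(328, 335) [ 0.4984 -0.1428  0.02  ]
(277, 215) [0.4839 0.2811 0.0346]
(317, 285) [ 0.509  -0.0181  0.033 ]
(384, 265) [0.6545 0.0354 0.02  ]
(410, 297) [ 6.745e-01 -5.230e-02  5.000e-04]
(370, 235) [0.6655 0.1579 0.0211]
(243, 242) [0.3985 0.2161 0.0119]
(355, 345) [ 0.5093 -0.2552  0.0886]
```

View pics/top_scene0.png

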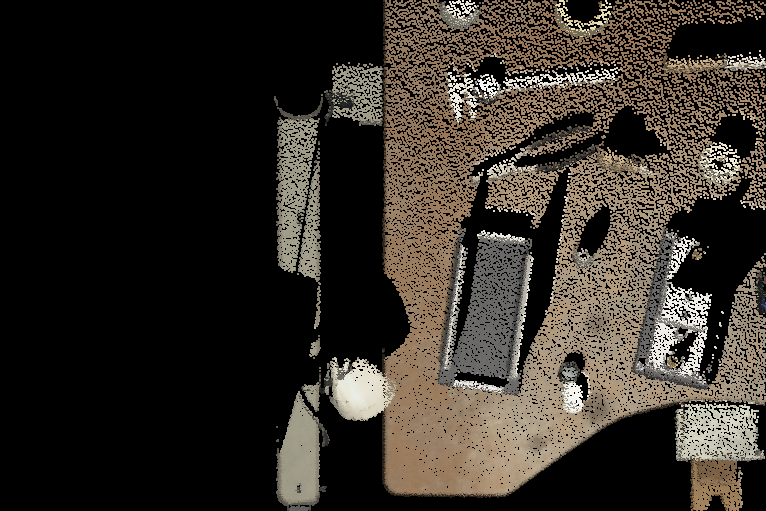

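View pics/top_side0.png

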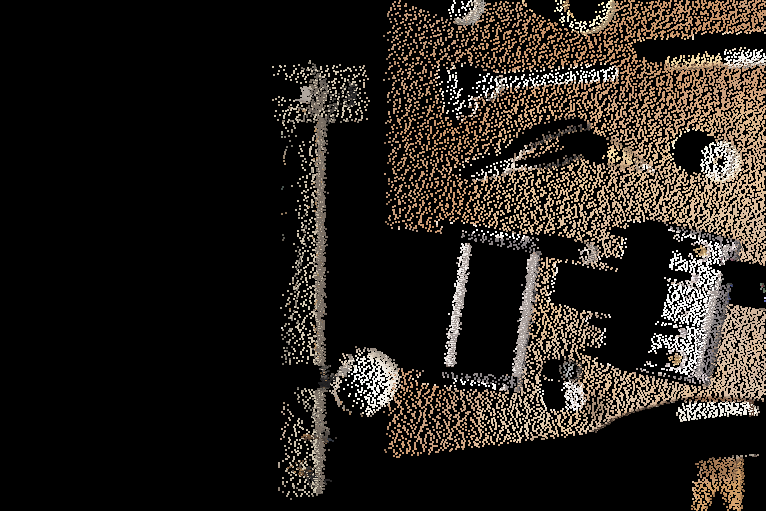

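```bash
cat > m.py <<'E'
from h import *
def sl(w,x,y,zr):
    m=np.isfinite(w).all(2)&(w[...,0]>x[0])&(w[...,0]<x[1])&(w[...,1]>y[0])&(w[...,1]<y[1])&(w[...,2]>zr[0])&(w[...,2]<zr[1]); return w[m]
def rect(P):
    # trim outliers by opening on 1mm grid
    c,s,a=cv2.minAreaRect((P[:,:2]*1000).astype(np.float32)); return len(P),np.round(c,1),np.round(s,1),round(a,2),'z',P[:,2].mean().round(4),P[:,2].std().round(4)
E
python3 - <<'E'
from m import *
for n in ['scene0','side0']:
    w=cloud(load(n)); print(n)
    print(' lift top',rect(sl(w,(.45,.54),(.05,.15),(.066,.08))))
    print(' plate top',rect(sl(w,(.40,.60),(.03,.17),(.028,.036))))
    print(' jig',rect(sl(w,(.38,.60),(.02,.18),(.010,.018))))
    print(' block',rect(sl(w,(.44,.57),(-.21,-.07),(.015,.025))))
    print(' rack all',rect(sl(w,(.38,.60),(.23,.40),(.006,.09))))
    print(' rack floor',rect(sl(w,(.36,.62),(.22,.40),(.008,.0125))))
    print(' rack lips',rect(sl(w,(.36,.62),(.22,.40),(.016,.024))))
    print(' cheeks top',rect(sl(w,(.36,.62),(.22,.40),(.066,.09))), sl(w,(.36,.62),(.22,.40),(.0,.12))[:,2].max())
E
```

```text
scene0
 lift top (524, array([488.9,  94.7]), array([56.3, 48.9]), 77.3, 'z', np.float64(0.0705), np.float64(0.0014))
 plate top (972, array([486.4,  84.1]), array([ 83.7, 163.4]), 77.54, 'z', np.float64(0.0327), np.float64(0.0015))
 jig (1052, array([485.2,  85.7]), array([111.9, 177.6]), 78.79, 'z', np.float64(0.0145), np.float64(0.0016))
 block (671, array([ 495.1, -151. ]), array([112.3,  70.9]), 77.78, 'z', np.float64(0.0205), np.float64(0.0016))
 rack all (6276, array([480.3, 296.5]), array([156.2, 186.3]), 82.69, 'z', np.float64(0.0247), np.float64(0.0204))
 rack floor (2921, array([474.3, 291.3]), array([165.6, 193. ]), 81.69, 'z', np.float64(0.0111), np.float64(0.0009))
 rack lips (649, array([480.2, 300.4]), array([142.3, 186.4]), 81.55, 'z', np.float64(0.02), np.float64(0.0021))
 cheeks top (469, array([483.1, 325.2]), array([ 86.3, 145.8]), 81.72, 'z', np.float64(0.07), np.float64(0.002)) 0.07410044784327391
side0
 lift top (334, array([490.8,  90.7]), array([57., 43.]), 78.23, 'z', np.float64(0.0691), np.float64(0.0011))
 plate top (878, array([487.9,  77.5]), array([ 95.8, 160.2]), 77.24, 'z', np.float64(0.0314), np.float64(0.0016))
 jig (677, array([485.9,  71.9]), array([126.9, 179.6]), 78.58, 'z', np.float64(0.0133), np.float64(0.0015))
 block (870, array([ 502.1, -131.3]), array([67.4, 63.3]), 77.91, 'z', np.float64(0.0194), np.float64(0.0012))
 rack all (2898, array([481.8, 295.9]), array([152.5, 185.6]), 83.11, 'z', np.float64(0.0396), np.float64(0.0197))
 rack floor (389, array([475.2, 288.7]), array([162.1, 193.8]), 82.35, 'z', np.float64(0.0099), np.float64(0.0012))
 rack lips (269, array([485.3, 313.8]), array([ 82.2, 183.2]), 82.25, 'z', np.float64(0.0197), np.float64(0.0022))
 cheeks top (228, array([486., 324.]), array([ 95.2, 143. ]), 81.66, 'z', np.float64(0.0682), np.float64(0.0013)) 0.07143606519159945
```

```bash
python3 - <<'E'
from m import *
for n in ['scene0','side0']:
    w=cloud(load(n))
    P=sl(w,(.1,.9),(.0,.75),(.1,1.2))
    k=np.floor(P[:,:2]/.05).astype(int)
    for c in np.unique(k,axis=0):
        q=P[(k==c).all(1)]
        if len(q)>5: print(n,(c*.05).round(2),len(q),q[:,2].min().round(2),q[:,2].max().round(2))
E
```

```text
scene0 [0.1 0. ] 14 0.23 0.25
scene0 [0.1  0.05] 6 0.2 0.23
scene0 [0.1  0.55] 3601 0.29 0.34
scene0 [0.15 0.5 ] 972 0.1 0.34
scene0 [0.15 0.55] 3582 0.13 0.34
scene0 [0.15 0.6 ] 256 0.23 0.26
scene0 [0.2 0.5] 2023 0.1 0.14
scene0 [0.2  0.55] 1714 0.1 0.34
scene0 [0.25 0.5 ] 1404 0.11 0.15
scene0 [0.25 0.55] 1497 0.11 0.15
scene0 [0.3 0.5] 1024 0.1 0.15
scene0 [0.3  0.55] 660 0.11 0.15
scene0 [0.35 0.5 ] 1044 0.1 0.18
scene0 [0.35 0.55] 131 0.14 0.15
scene0 [0.4  0.45] 113 0.1 0.16
scene0 [0.4 0.5] 789 0.1 0.18
scene0 [0.45 0.5 ] 48 0.14 0.15
scene0 [0.5 0.5] 225 0.14 0.15
scene0 [0.5  0.55] 136 0.14 0.15
scene0 [0.55 0.5 ] 343 0.14 0.15
scene0 [0.55 0.55] 361 0.11 0.15
scene0 [0.6 0.5] 321 0.14 0.16
scene0 [0.6  0.55] 302 0.11 0.15
scene0 [0.65 0.5 ] 288 0.14 0.16
scene0 [0.65 0.55] 269 0.12 0.15
scene0 [0.7  0.45] 189 0.12 0.15
scene0 [0.7 0.5] 1058 0.1 0.27
scene0 [0.7  0.55] 511 0.11 0.23
scene0 [0.75 0.5 ] 27 0.16 0.17
scene0 [0.75 0.55] 14 0.16 0.17
scene0 [0.85 0.  ] 357 0.1 0.29
scene0 [0.85 0.05] 466 0.16 0.33
scene0 [0.85 0.1 ] 217 0.16 0.27
scene0 [0.85 0.2 ] 112 0.22 0.28
[... 846 characters left out ...]
.45 0.55] 70 0.14 0.15
side0 [0.5 0.5] 372 0.1 0.15
side0 [0.5  0.55] 39 0.14 0.15
side0 [0.55 0.5 ] 378 0.1 0.15
side0 [0.55 0.55] 9 0.14 0.14
side0 [0.6 0.5] 376 0.1 0.15
side0 [0.65 0.5 ] 356 0.1 0.16
side0 [0.65 0.55] 21 0.14 0.15
side0 [0.7  0.45] 95 0.12 0.14
side0 [0.7 0.5] 745 0.1 0.29
side0 [0.7  0.55] 55 0.14 0.29
side0 [0.75 0.45] 6 0.12 0.14
side0 [0.75 0.5 ] 79 0.13 0.29
side0 [0.75 0.55] 8 0.16 0.16
side0 [0.85 0.  ] 327 0.1 0.29
side0 [0.85 0.05] 386 0.16 0.33
side0 [0.85 0.1 ] 134 0.16 0.27
side0 [0.85 0.2 ] 56 0.22 0.28
side0 [0.85 0.25] 148 0.15 0.28
side0 [0.85 0.3 ] 217 0.15 0.33
side0 [0.85 0.35] 157 0.1 0.29
side0 [0.85 0.4 ] 132 0.17 0.32
side0 [0.85 0.45] 74 0.17 0.31
```

Request:
{"method": "arm_command", "body": {
  "targets": [
    [[0,0,0],[15,-18,0],0],
    [[0,0,0],[30,-35,0],0],
    [[0,0,0],[36,-43,0],0],
    [[0,0,0],[36,-43,0],0],
    [[0,0,0],[36,-43,0],0],
    [[0,0,0],[36,-43,0],0],
    [[0,0,0],[36,-43,0],0],
    [[0,0,0],[36,-43,0],0]
  ]
}}

```text
t: 0.95
eef_pos: [0.4274, 0.3631, 0.4047]
ee_rot: [-3.141, 0.0, -0.284]
force: [0.7, 0.8, -0.3]
width: 0.0877
```

Request:
{"method": "arm_command", "body": {
  "targets": [
    [[0,0,0],[20,-24,0],0],
    [[0,0,0],[8,-10,0],0],
    [[0,0,0],[0,0,0],0],
    [[0,0,0],[0,0,0],0]
  ]
}}

```text
t: 1.35
eef_pos: [0.4544, 0.3313, 0.4045]
ee_rot: [3.142, 0.0, -0.284]
force: [-0.1, -0.4, -0.4]
width: 0.0875
```

```bash
python3 - <<'E'
from h import *
s=get_state();print(s['t'],s['eef_pos'],s['ee_rot'],s['qd'])
save('wrist','w1')
E
```

```text
1.35 [0.45442914 0.33125083 0.40451918] [ 3.14157556e+00  2.19024493e-04 -2.84294437e-01] [ 0.0199058   0.00167305  0.00074233  0.00044875  0.00043964 -0.00051798]
```

View pics/w1.png

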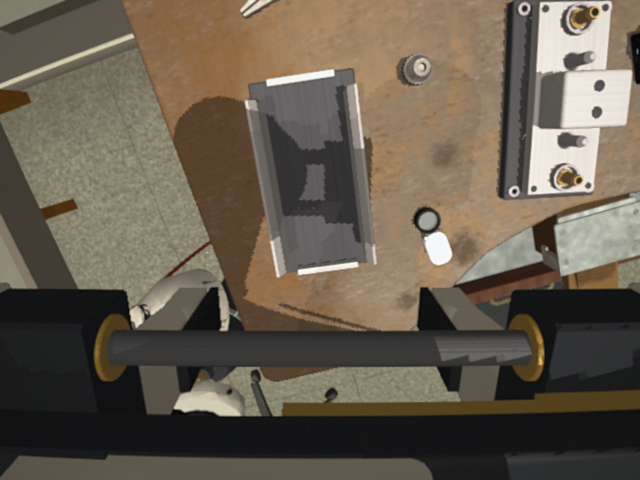

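Wrist view: rack bay with its white lips near (300,76) and (327,267), cheeks from (262,190) to (362,170), and the plate/jig at upper right around (575,100). I'll measure each feature from these pixels.

```bash
python3 - <<'E'
from m import *
z=load('w1');w=cloud(z)
def show(n,P): print(n,rect(P))
show('lips',sl(w,(.36,.62),(.22,.40),(.017,.024)))
show('cheektop',sl(w,(.36,.62),(.22,.40),(.062,.09)))
show('rack>5mm',sl(w,(.36,.62),(.22,.40),(.006,.09)))
show('floor',sl(w,(.36,.62),(.22,.40),(.006,.013)))
show('lifttop',sl(w,(.43,.56),(.03,.16),(.064,.08)))
show('jig',sl(w,(.36,.62),(.0,.18),(.010,.018)))
show('plate',sl(w,(.36,.62),(.0,.18),(.028,.036)))
# lips via white mask on plane 0.02
hsv=cv2.cvtColor(z['im'],cv2.COLOR_RGB2HSV); m=((hsv[...,2]>170)&(hsv[...,1]<50)).astype(np.uint8)
cc=cv2.connectedComponentsWithStats(m)
for i in range(1,cc[0]):
    if cc[2][i,4]>150 :
        v,u=np.nonzero(cc[1]==i); h=np.nanmedian(w[v,u,2]); P=onplane(z,np.c_[u,v],h); print(cc[2][i],'h',h.round(4),cv2.minAreaRect((P[:,:2]*1000).astype(np.float32)))
E
```

```text
lips (1217, array([479.9, 297. ]), array([135.5, 184.9]), 81.99, 'z', np.float64(0.0199), np.float64(0.0014))
cheektop (3467, array([484.1, 328.2]), array([ 86.9, 146. ]), 81.84, 'z', np.float64(0.0673), np.float64(0.0027))
rack>5mm (22633, array([472.5, 291.8]), array([165.6, 199.6]), 83.53, 'z', np.float64(0.0221), np.float64(0.0217))
floor (15700, array([472.5, 291.8]), array([165.2, 199.9]), 83.65, 'z', np.float64(0.0098), np.float64(0.0009))
lifttop (4047, array([489.7,  96.4]), array([57.6, 44.5]), 77.16, 'z', np.float64(0.0696), np.float64(0.0012))
jig (4455, array([473.1,  76.8]), array([136.6, 199.3]), 77.78, 'z', np.float64(0.0138), np.float64(0.0012))
plate (7856, array([485.6,  77.8]), array([101.4, 160.6]), 77.66, 'z', np.float64(0.0319), np.float64(0.0011))
[  528     1   104   194 10616] h 0.0326 ((486.56610107421875, 84.18978881835938), (87.33721923828125, 160.11888122558594), 77.48651123046875)
[  0  34 134  54 598] h -0.8117 ((918.0357666015625, 963.5413208007812), (11.346796035766602, 442.7768249511719), 0.2104473114013672)
[414  58  16  18 186] h 0.0358 ((550.3893
[... 718 characters left out ...]
3.370094299316406), 6.562291145324707)
[298 262  61  13 345] h 0.0197 ((395.6009521484375, 340.270751953125), (60.02179718017578, 6.059143543243408), 82.02185821533203)
[145 293  27  22 219] h 0.0841 ((428.97021484375, 480.03509521484375), (8.933881759643555, 27.4888858795166), 22.563926696777344)
[220 301   9  29 155] h 0.0632 ((393.3818359375, 439.50250244140625), (6.737813472747803, 28.16977882385254), 71.78886413574219)
[130 307  13  21 182] h 0.0952 ((425.2781982421875, 497.5056457519531), (15.476011276245117, 11.914388656616211), 11.151205062866211)
[ 174  391   66   25 1012] h -0.0008 ((265.46527099609375, 525.0010986328125), (77.78771209716797, 31.141653060913086), 68.59976196289062)
```

Request:
{"method": "arm_command", "body": {
  "targets": [
    [[0,0,0.01],[3,-18,0],0],
    [[0,0,0.01],[5,-36,0],0],
    [[0,0,0.01],[7,-46,0],0],
    [[0,0,0.01],[7,-46,0],0],
    [[0,0,0.01],[6,-45,0],0],
    [[0,0,0.01],[5,-32,0],0],
    [[0,0,0.01],[2,-15,0],0],
    [[0,0,0],[0,0,0],0]
  ]
}}

```text
t: 2.2
eef_pos: [0.4894, 0.0924, 0.4048]
ee_rot: [-3.141, -0.0, -0.214]
force: [-0.6, 0.4, 0.2]
width: 0.0878
```

Request:
{"method": "arm_command", "body": {
  "targets": [
    [[0,0,0],[0,0,0],0]
  ]
}}

```text
t: 2.3
eef_pos: [0.4895, 0.0938, 0.4047]
ee_rot: [-3.141, -0.0, -0.214]
force: [-0.4, 0.8, 0.2]
width: 0.0876
```

```bash
python3 - <<'E'
from m import *
s=get_state();print(s['t'],s['eef_pos'],s['ee_rot'])
save('wrist','w2')
z=load('w2');w=cloud(z)
def show(n,P): print(n,rect(P))
show('lifttop',sl(w,(.43,.56),(.03,.16),(.067,.073)))
show('plate',sl(w,(.36,.62),(.0,.18),(.029,.035)))
show('block',sl(w,(.43,.57),(-.21,-.07),(.016,.024)))
show('lips',sl(w,(.36,.62),(.22,.40),(.018,.022)))
show('wax',sl(w,(.43,.57),(-.07,.03),(.01,.1)))
E
```

```text
2.3 [0.48952912 0.09377977 0.40470931] [-3.14130960e+00 -1.34510148e-04 -2.13513965e-01]
lifttop (3407, array([489.4,  95.7]), array([55.8, 43.8]), 77.52, 'z', np.float64(0.0696), np.float64(0.0008))
plate (6608, array([481.9,  65.1]), array([125.2, 160.1]), 77.45, 'z', np.float64(0.0317), np.float64(0.0008))
block (4891, array([ 497.5, -150.3]), array([117.8,  69.5]), 83.56, 'z', np.float64(0.0198), np.float64(0.001))
lips (912, array([514.2, 312.1]), array([122.2, 160.2]), 64.78, 'z', np.float64(0.0198), np.float64(0.001))
wax (2161, array([485.6,  -5.8]), array([85.4, 79.4]), 38.71, 'z', np.float64(0.0402), np.float64(0.0153))
```

View pics/w2.png

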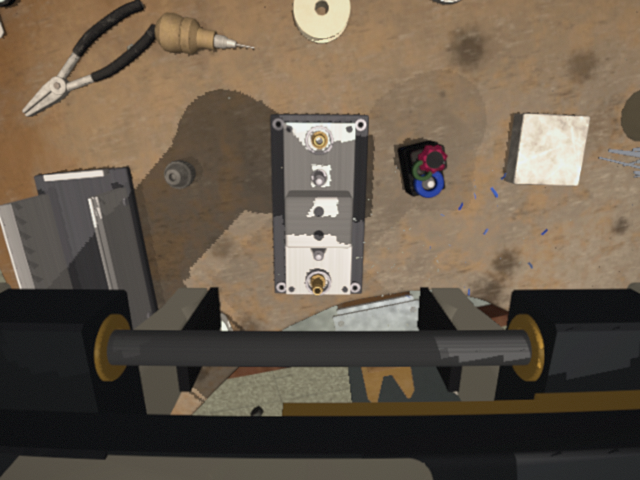

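```bash
python3 - <<'E'
from m import *
c=np.array([.4894,.0957]);a=-0.218;ex=np.array([np.cos(a),np.sin(a)]);ey=np.array([-ex[1],ex[0]])
for n in ['scene0','side0','w1','w2']:
    w=cloud(load(n)); 
    P=sl(w,(.43,.57),(-.06,.06),(.02,.12)); q=(P[:,:2]-c)@np.c_[ex,ey]; k=(q[:,1]<-.05); 
    if k.any(): print(n,'wax in plate frame x',q[k,0].min().round(4),q[k,0].max().round(4),'y',np.percentile(q[k,1],[2,98]).round(4),'z',P[k,2].max())
    print(n,'lift',rect(sl(w,(.44,.54),(.04,.15),(.067,.073))))
    L=sl(w,(.43,.57),(-.18,-.09),(.017,.024)); print(n,'blk',rect(L), L[:,:2].min(0),L[:,:2].max(0))
z=load('w2');w=cloud(z)
hsv=cv2.cvtColor(z['im'],cv2.COLOR_RGB2HSV); m=((hsv[...,2]>140)&(hsv[...,1]<70)).astype(np.uint8); m[:,:500]=0;m[:,600:]=0
cc=cv2.connectedComponentsWithStats(m)
for i in range(1,cc[0]):
    if cc[2][i,4]>800 :
        v,u=np.nonzero((cc[1]==i)&(w[...,2]>.018)); P=onplane(z,np.c_[u,v],.02); print(cc[2][i],cv2.minAreaRect((P[:,:2]*1000).astype(np.float32)))
E
```

```text
scene0 wax in plate frame x -0.0211 0.0588 y [-0.1135 -0.0794] z 0.08177671667674058
scene0 lift (503, array([488.9,  94.7]), array([56.3, 48.9]), 77.3, 'z', np.float64(0.0706), np.float64(0.0012))
scene0 blk (621, array([ 499.6, -130.2]), array([66.7, 70.9]), 77.82, 'z', np.float64(0.0207), np.float64(0.0012)) [ 0.46018695 -0.16987179] [ 0.53549537 -0.09251552]
side0 wax in plate frame x -0.0382 0.0669 y [-0.1189 -0.0849] z 0.08024803416178794
side0 lift (323, array([490.9,  90.7]), array([57. , 42.8]), 78.23, 'z', np.float64(0.0692), np.float64(0.001))
side0 blk (842, array([ 502.1, -131.3]), array([67.4, 63.3]), 77.96, 'z', np.float64(0.0195), np.float64(0.001)) [ 0.46501663 -0.16679364] [ 0.5390329  -0.09281504]
w1 wax in plate frame x -0.0472 -0.0131 y [-0.069  -0.0581] z 0.028912679677889686
w1 lift (3887, array([489.5,  96.4]), array([57.6, 44. ]), 77.35, 'z', np.float64(0.0698), np.float64(0.0009))m.py:6: RuntimeWarning: Mean of empty slice.
  c,s,a=cv2.minAreaRect((P[:,:2]*1000).astype(np.float32)); return len(P),np.round(c,1),np.round(s,1),round(a,2),'z',P[:,2].mean().round(4),P[:,2].std().round(4)
  ret = ret.dtype.type(ret / rcount)
  ret = _var(a, axis=axis, dtype=dtype, out=out, ddof=ddof,
  arrmean = um.true_divide(arrmean, div, out=arrmean,
  ret = ret.dtype.type(ret / rcount)
Traceback (most recent call last):
ValueError: zero-size array to reduction operation minimum which has no identity
```

Request:
{"method": "arm_command", "body": {
  "targets": [
    [[0,0,-0.004],[0,1,-20],0],
    [[0,0,0],[0,0,-40],0],
    [[0,0,0],[0,0,-30],0],
    [[0,0,0],[0,0,-14],0],
    [[0,0,0],[0,0,0],0],
    [[0,0,0],[0,0,0],0]
  ]
}}

```text
t: 2.95
eef_pos: [0.4899, 0.0951, 0.301]
ee_rot: [3.141, -0.0, -0.216]
force: [0.5, 0.5, -0.1]
width: 0.0881
```

```bash
python3 - <<'E'
from m import *
s=get_state();print(s['t'],s['eef_pos'],s['ee_rot'])
save('wrist','w3')
z=load('w3');w=cloud(z)
def show(n,P): print(n,rect(P))
show('lifttop',sl(w,(.43,.56),(.03,.16),(.067,.073)))
# fingertips visible? points near z 0.12
P=sl(w,(.40,.60),(.0,.2),(.10,.2)); 
for lo in np.arange(.1,.2,.01):
    Q=P[(P[:,2]>=lo)&(P[:,2]<lo+.01)]
    if len(Q)>5: print(lo.round(2),len(Q),Q[:,:2].min(0).round(4),Q[:,:2].max(0).round(4))
print(proj(z,[s['eef_pos']+[0,0,-.178]]))
E
```

```text
2.95 [0.48987036 0.09505592 0.3010207 ] [ 3.14127005e+00 -1.60968229e-04 -2.16177327e-01]
lifttop (6910, array([490. ,  95.5]), array([56. , 43.9]), 77.21, 'z', np.float64(0.0702), np.float64(0.0008))
0.12 593 [0.4709 0.0362] [0.5128 0.1524]
0.13 1242 [0.4731 0.0357] [0.5131 0.1525]
0.14 1384 [0.4786 0.0351] [0.5134 0.1534]
0.15 1435 [0.4697 0.0337] [0.5136 0.1549]
0.16 1476 [0.4684 0.0328] [0.5139 0.1553]
0.17 1111 [0.4679 0.0481] [0.5064 0.1459]
0.18 1409 [0.4749 0.0085] [0.5444 0.1688]
0.19 5287 [0.4827 0.0073] [0.5449 0.1688]
[[321.47141318 305.19255567]]
```

View pics/w3.png

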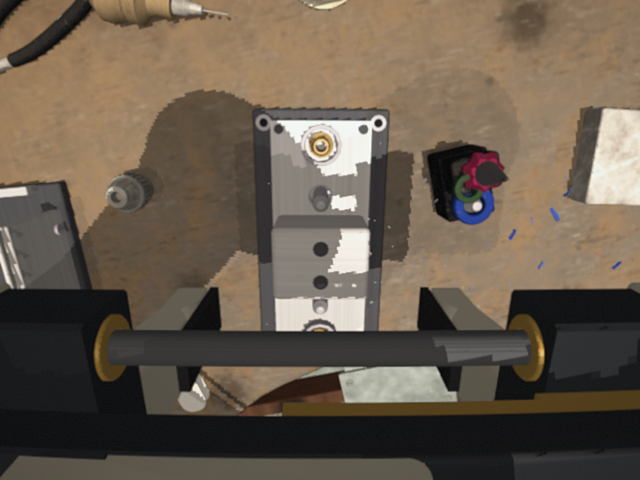

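Request:
{"method": "arm_command", "body": {
  "targets": [
    [[0,0,-0.004],[0,1,-20],0],
    [[0,0,0],[0,0,-30],0],
    [[0,0,0],[0,0,-22],0],
    [[0,0,0],[0,0,-10],0],
    [[0,0,0],[0,0,-5],0],
    [[0,0,0],[0,0,0],0]
  ]
}}

```text
t: 3.6
eef_pos: [0.49, 0.0953, 0.2141]
ee_rot: [-3.141, -0.0, -0.221]
force: [0.3, 0.4, 0.6]
width: 0.0875
```

Request:
{"method": "arm_command", "body": {
  "targets": [
    [[0,0,0],[0,0,0],0.3],
    [[0,0,0],[0,0,0],0.32],
    [[0,0,0],[0,0,0],0.34],
    [[0,0,0],[0,0,0],0.36],
    [[0,0,0],[0,0,0],0.38],
    [[0,0,0],[0,0,0],0.4],
    [[0,0,0],[0,0,0],0.5],
    [[0,0,0],[0,0,0],0.5]
  ],
  "squeeze": 10
}}

```text
t: 4.4
eef_pos: [0.4895, 0.0946, 0.2139]
ee_rot: [3.141, 0.0, -0.222]
force: [-1.5, -3.4, 5.2]
width: 0.0562
```

Request:
{"method": "arm_command", "body": {
  "targets": [
    [[0,0,0],[0,0,0],0.6],
    [[0,0,0],[0,0,0],0.8],
    [[0,0,0],[0,0,0],1],
    [[0,0,0],[0,0,0],1]
  ],
  "squeeze": 45
}}

```text
t: 4.8
eef_pos: [0.4895, 0.0946, 0.2139]
ee_rot: [3.141, 0.0, -0.222]
force: [-1.3, -3.8, 5.8]
width: 0.0557
```

```bash
python3 - <<'E'
from m import *
s=get_state();print(s['t'],s['eef_pos'],s['ee_rot'],s['force'],s['moment'],s['width'])
E
```

```text
4.8 [0.48952639 0.09460362 0.21389451] [ 3.14095739e+00  1.21950104e-04 -2.21700820e-01] [-1.25406481 -3.77572905  5.84982424] [-1.33335834  0.30203144  0.0574372 ] 0.05574187781249183
```

Request:
{"method": "arm_command", "body": {
  "targets": [
    [[0,0,0],[0,-1,0.5],1],
    [[0,0,0],[0,0,1],1],
    [[0,0,0],[0,0,0],1]
  ]
}}

```text
t: 5.1
eef_pos: [0.4892, 0.0938, 0.2146]
ee_rot: [3.141, 0.001, -0.222]
force: [0.7, -0.1, -5.7]
width: 0.0556
```

```bash
python3 - <<'E'
from m import *
s=get_state();print(s['t'],s['eef_pos'],s['ee_rot'],s['force'],s['moment'],s['width'])
E
```

```text
5.1 [0.48920808 0.09381413 0.21462969] [ 3.14100920e+00  1.07417289e-03 -2.22234920e-01] [ 0.73969808 -0.06154945 -5.66958162] [-6.26666516e-03 -3.14278153e-02 -4.89348953e-05] 0.05560206495349979
```

Request:
{"method": "arm_command", "body": {
  "targets": [
    [[0,0,0],[0,0,1],1],
    [[0,0,0],[0,0,2],1],
    [[0,0,0],[0,0,2],1],
    [[0,0,0],[0,0,2],1]
  ]
}}

```text
t: 5.5
eef_pos: [0.4896, 0.094, 0.2223]
ee_rot: [3.142, 0.0, -0.222]
force: [-0.2, -0.3, -5.9]
width: 0.0557
```

```bash
python3 - <<'E'
from m import *
s=get_state();print(s['t'],s['eef_pos'],s['ee_rot'],s['force'],s['moment'],s['width'])
E
```

```text
5.5 [0.48957504 0.09396016 0.22232284] [ 3.14158274e+00  3.55832918e-05 -2.21769260e-01] [-0.20980656 -0.27885965 -5.92821281] [-0.00536415 -0.01712845 -0.02386328] 0.05566018763143744
```

Free and level, no lateral force. Continue the lift.

Request:
{"method": "arm_command", "body": {
  "targets": [
    [[0,0,0],[0,0,4],1],
    [[0,0,0],[0,0,6],1],
    [[0,0,0],[0,0,8],1],
    [[0,0,0],[0,0,8],1],
    [[0,0,0],[0,0,8],1],
    [[0,0,0],[0,0,8],1],
    [[0,0,0],[0,0,5],1],
    [[0,0,0],[0,0,2],1]
  ]
}}

```text
t: 6.3
eef_pos: [0.4897, 0.094, 0.2719]
ee_rot: [-3.141, -0.001, -0.222]
force: [0.5, 0.5, -5.0]
width: 0.0557
```

```bash
python3 - <<'E'
from m import *
s=get_state();print(s['t'],s['eef_pos'],s['ee_rot'],s['force'],s['moment'],s['width'])
save('side','s1')
E
```

```text
6.3 [0.48971408 0.09402539 0.27194402] [-3.14073564e+00 -8.41618628e-04 -2.21803945e-01] [ 0.45248663  0.51981171 -5.03064296] [-0.02186876 -0.05869616 -0.02596294] 0.055731155332318795
```

View pics/s1.png

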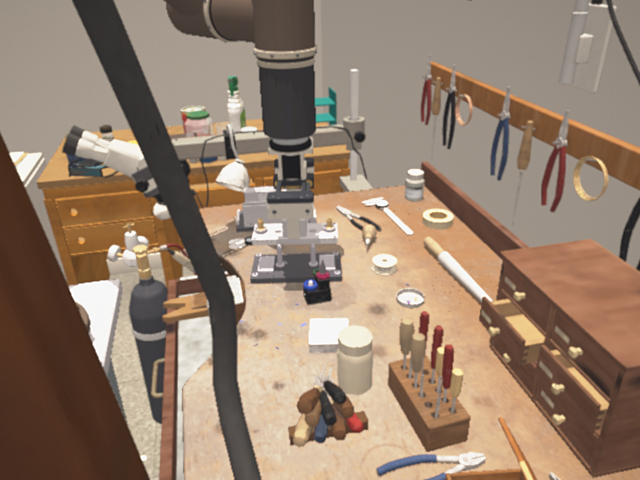

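```bash
python3 - <<'E'
from m import *
for n in ['scene0','side0','w2']:
    w=cloud(load(n)); P=sl(w,(.38,.64),(-.40,-.19),(.03,.3))
    if len(P)==0: continue
    k=np.floor(P[:,:2]/.02).astype(int)
    for c in np.unique(k,axis=0):
        q=P[(k==c).all(1)]
        if len(q)>3: print(n,(c*.02).round(2),len(q),'zmax',q[:,2].max().round(3),'ymax',q[:,1].max().round(3))
E
```

```text
scene0 [ 0.4  -0.36] 8 zmax 0.042 ymax -0.34
scene0 [ 0.4  -0.34] 154 zmax 0.095 ymax -0.32
scene0 [ 0.4  -0.32] 79 zmax 0.085 ymax -0.301
scene0 [ 0.42 -0.36] 15 zmax 0.055 ymax -0.34
scene0 [ 0.42 -0.34] 94 zmax 0.095 ymax -0.32
scene0 [ 0.42 -0.32] 253 zmax 0.089 ymax -0.3
scene0 [ 0.42 -0.3 ] 182 zmax 0.073 ymax -0.28
scene0 [ 0.42 -0.28] 23 zmax 0.048 ymax -0.268
scene0 [ 0.44 -0.34] 33 zmax 0.088 ymax -0.32
scene0 [ 0.44 -0.32] 53 zmax 0.082 ymax -0.3
scene0 [ 0.44 -0.3 ] 120 zmax 0.072 ymax -0.28
scene0 [ 0.44 -0.28] 152 zmax 0.06 ymax -0.26
scene0 [ 0.44 -0.26] 22 zmax 0.044 ymax -0.24
scene0 [ 0.46 -0.34] 38 zmax 0.088 ymax -0.32
scene0 [ 0.46 -0.32] 57 zmax 0.085 ymax -0.3
scene0 [ 0.46 -0.3 ] 46 zmax 0.076 ymax -0.28
scene0 [ 0.46 -0.28] 50 zmax 0.062 ymax -0.261
scene0 [ 0.46 -0.26] 28 zmax 0.043 ymax -0.241
scene0 [ 0.48 -0.26] 62 zmax 0.092 ymax -0.24
scene0 [ 0.48 -0.24] 261 zmax 0.091 ymax -0.22
scene0 [ 0.48 -0.22] 147 zmax 0.09 ymax -0.21
scene0 [ 0.5  -0.26] 41 zmax 0.092 ymax -0.241
scene0 [ 0.5  -0.24] 43 zmax 0.091 ymax -0.221
scene0 [ 0.5  -0.22] 258 zmax 0.092
[... 3030 characters left out ...]
0.132 ymax -0.32
side0 [ 0.58 -0.32] 425 zmax 0.126 ymax -0.3
side0 [ 0.58 -0.3 ] 147 zmax 0.126 ymax -0.28
side0 [ 0.58 -0.28] 236 zmax 0.135 ymax -0.26
side0 [ 0.58 -0.26] 33 zmax 0.123 ymax -0.247
side0 [ 0.6  -0.38] 198 zmax 0.106 ymax -0.36
side0 [ 0.6  -0.36] 718 zmax 0.133 ymax -0.34
side0 [ 0.6  -0.34] 276 zmax 0.136 ymax -0.32
side0 [ 0.6  -0.32] 563 zmax 0.135 ymax -0.3
side0 [ 0.6 -0.3] 182 zmax 0.134 ymax -0.28
side0 [ 0.6  -0.28] 226 zmax 0.135 ymax -0.26
side0 [ 0.6  -0.26] 27 zmax 0.044 ymax -0.247
side0 [ 0.62 -0.38] 53 zmax 0.043 ymax -0.36
side0 [ 0.62 -0.36] 52 zmax 0.044 ymax -0.341
side0 [ 0.62 -0.34] 11 zmax 0.044 ymax -0.333
side0 [ 0.62 -0.32] 7 zmax 0.043 ymax -0.315
```

```bash
python3 - <<'E'
from m import *
s=get_state();print(s['q'],s['ee_rot'])
E
```

```text
[ 5.84508749e-01  2.02702326e-01 -5.48139984e-01  4.72780188e-05
 -8.19002396e-01  7.64469179e-01] [-3.14092975e+00 -6.83615107e-04 -2.21786353e-01]
```

Request:
{"method": "arm_command", "body": {
  "targets": [
    [[0,0,0],[0,0,6],1],
    [[0,0,0],[0,0,12],1],
    [[0,0,0],[0,0,12],1],
    [[0,0,0],[0,0,6],1],
    [[0,0,0],[0,-4,1],1],
    [[0,0,0],[0,-8,0],1],
    [[0,0,0],[0,-14,0],1],
    [[0,0,0],[1,-18,0],1]
  ]
}}

```text
t: 7.15
eef_pos: [0.4902, 0.0489, 0.3077]
ee_rot: [3.141, 0.001, -0.221]
force: [-0.0, -0.4, -5.8]
width: 0.056
```

Request:
{"method": "arm_command", "body": {
  "targets": [
    [[0,0,0],[1,-22,0],1],
    [[0,0,0],[2,-25,0],1],
    [[0,0,0],[2,-26,0],1],
    [[0,0,0],[1,-26,0],1],
    [[0,0,0],[1,-24,0],1],
    [[0,0,0],[1,-20,0],1],
    [[0,0,0],[1,-15,0],1],
    [[0,0,0],[1,-10,0],1]
  ]
}}

```text
t: 7.95
eef_pos: [0.4999, -0.12, 0.3076]
ee_rot: [3.141, 0.001, -0.223]
force: [0.2, 1.4, -5.9]
width: 0.0555
```

Request:
{"method": "arm_command", "body": {
  "targets": [
    [[0,0,0],[0,-6,0],1],
    [[0,0,0],[0,-3,0],1],
    [[0,0,0],[0,0,0],1],
    [[0,0,0],[0,0,0],1]
  ]
}}

```text
t: 8.35
eef_pos: [0.5006, -0.1267, 0.3081]
ee_rot: [-3.142, 0.0, -0.221]
force: [-0.7, 0.1, -5.7]
width: 0.0555
```

```bash
python3 - <<'E'
from m import *
s=get_state();print(s['t'],s['eef_pos'],s['ee_rot'],s['force'],s['moment'])
save('side','s2'); save('wrist','w4')
E
```

```text
8.35 [ 0.50057536 -0.1267098   0.30814868] [-3.14153399e+00  2.11479664e-05 -2.21354409e-01] [-0.68601379  0.06572461 -5.72971655] [ 0.0437458  -0.02788071 -0.02059282]
```

View pics/s2.png

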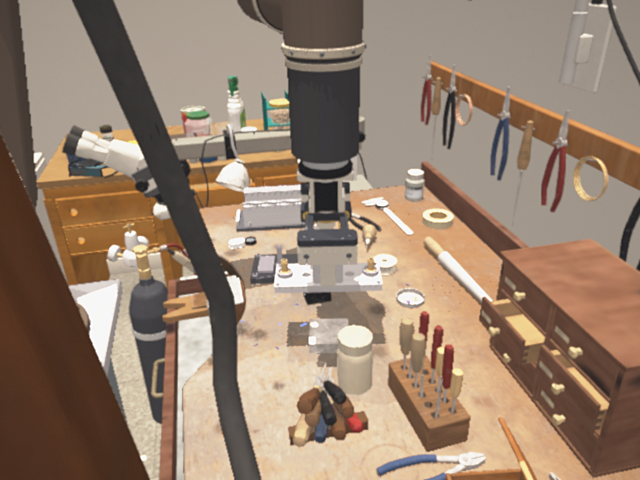

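View pics/w4.png

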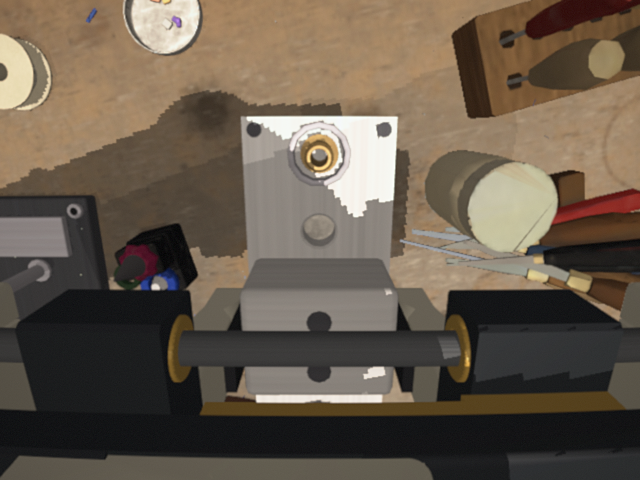

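Request:
{"method": "arm_command", "body": {
  "targets": [
    [[0,0,0],[0,0,-6],1],
    [[0,0,0],[0,0,-14],1],
    [[0,0,0],[0,0,-18],1],
    [[0,0,0],[0,0,-18],1],
    [[0,0,0],[0,0,-14],1],
    [[0,0,0],[0,0,-8],1],
    [[0,0,0],[0,0,-5],1],
    [[0,0,0],[0,0,-3],1]
  ]
}}

```text
t: 9.25
eef_pos: [0.5008, -0.1269, 0.222]
ee_rot: [3.141, -0.0, -0.221]
force: [-0.6, -0.9, -6.1]
width: 0.0559
```

Request:
{"method": "arm_command", "body": {
  "targets": [
    [[0,0,0],[0,0,-2],1],
    [[0,0,0],[0,0,-2],1],
    [[0,0,0],[0,0,-1],1],
    [[0,0,0],[0,0,-1],1],
    [[0,0,0],[0,0,0],1]
  ]
}}

```text
t: 9.75
eef_pos: [0.5006, -0.1271, 0.2162]
ee_rot: [-3.142, -0.0, -0.222]
force: [0.1, 1.6, -5.5]
width: 0.056
```

```bash
python3 - <<'E'
from m import *
s=get_state();print(s['t'],s['eef_pos'],s['ee_rot'],s['force'],s['moment'])
E
```

```text
9.75 [ 0.50058613 -0.12707989  0.21621762] [-3.14154265e+00 -1.23296708e-04 -2.21843800e-01] [ 0.08407802  1.56380826 -5.47496424] [-0.01181616  0.02012898  0.02525496]
```

Request:
{"method": "arm_command", "body": {
  "targets": [
    [[0,0,0],[0,0,-1],1],
    [[0,0,0],[0,0,-1],1],
    [[0,0,0],[0,0,0],1]
  ]
}}

```text
t: 10.05
eef_pos: [0.5005, -0.1271, 0.214]
ee_rot: [3.142, 0.0, -0.222]
force: [1.2, -0.6, -5.8]
width: 0.0558
```

```bash
python3 - <<'E'
from m import *
s=get_state();print(s['t'],s['eef_pos'],s['ee_rot'],s['force'],s['moment'])
E
```

```text
10.05 [ 0.50053335 -0.12706047  0.21404325] [ 3.14155040e+00  2.06065984e-04 -2.21829381e-01] [ 1.22479149 -0.62039886 -5.76997612] [-0.01010396 -0.04679861 -0.06662224]
```

Request:
{"method": "arm_command", "body": {
  "targets": [
    [[0,0,0],[0,0,-0.7],1],
    [[0,0,0],[0,0,-0.7],1],
    [[0,0,0],[0,0,0],1]
  ]
}}

```text
t: 10.35
eef_pos: [0.5005, -0.127, 0.2139]
ee_rot: [3.141, -0.0, -0.221]
force: [-5.1, 3.2, 9.9]
width: 0.0562
```

```bash
python3 - <<'E'
from m import *
s=get_state();print(s['t'],s['eef_pos'],s['ee_rot'],s['force'],s['moment'])
E
```

```text
10.35 [ 0.50052092 -0.12701582  0.21391339] [ 3.14140483e+00 -2.56067446e-04 -2.21427455e-01] [-5.06254811  3.20485095  9.94562946] [ 0.76654255  1.98361477 -0.1366796 ]
```

Request:
{"method": "arm_command", "body": {
  "targets": [
    [[0,0,0],[0,0,0.5],1],
    [[0,0,0],[0,0,0],0.35],
    [[0,0,0],[0,0,0],0.2],
    [[0,0,0],[0,0,0],0.1],
    [[0,0,0],[0,0,0],0],
    [[0,0,0],[0,0,0],0],
    [[0,0,0],[0,0,0],0],
    [[0,0,0],[0,0,0],0]
  ]
}}

```text
t: 11.15
eef_pos: [0.5006, -0.1271, 0.2132]
ee_rot: [3.142, -0.0, -0.222]
force: [-0.3, -0.5, 0.3]
width: 0.087
```

```bash
python3 - <<'E'
from m import *
s=get_state();print(s['t'],s['eef_pos'],s['ee_rot'],s['force'],s['moment'],s['width'])
E
```

```text
11.15 [ 0.5006331  -0.12706872  0.21324195] [ 3.14155865e+00 -1.62969782e-05 -2.21782202e-01] [-0.25424883 -0.52552567  0.29354067] [-0.01572713 -0.04766141  0.00876321] 0.08698730189139624
```

Released. Back up straight, turn −90°, and look from above.

Request:
{"method": "arm_command", "body": {
  "targets": [
    [[0,0,0],[0,0,8],0],
    [[0,0,0],[0,0,20],0],
    [[0,0,0],[0,0,30],0],
    [[0,0,0],[0,0,30],0],
    [[0,0,-0.05],[0,0,10],0],
    [[0,0,-0.13],[0,0,5],0],
    [[0,0,-0.14],[0,0,0],0],
    [[0,0,-0.14],[0,0,0],0]
  ]
}}

```text
t: 11.95
eef_pos: [0.5005, -0.1271, 0.3173]
ee_rot: [-3.141, -0.001, -0.688]
force: [-0.8, -0.7, -0.0]
width: 0.0873
```

Request:
{"method": "arm_command", "body": {
  "targets": [
    [[0,0,-0.14],[0,0,0],0],
    [[0,0,-0.14],[0,0,0],0],
    [[0,0,-0.14],[0,0,0],0],
    [[0,0,-0.14],[0,0,0],0],
    [[0,0,-0.14],[0,0,0],0],
    [[0,0,-0.14],[0,0,0],0],
    [[0,0,-0.14],[0,0,0],0],
    [[0,0,-0.08],[0,0,0],0]
  ]
}}

```text
t: 12.75
eef_pos: [0.5005, -0.1271, 0.3169]
ee_rot: [-3.141, 0.0, -1.747]
force: [-0.5, -0.7, -0.2]
width: 0.0875
```

Request:
{"method": "arm_command", "body": {
  "targets": [
    [[0,0,-0.051],[0,0,0],0],
    [[0,0,0],[0,0,0],0],
    [[0,0,0],[0,0,0],0]
  ]
}}

```text
t: 13.05
eef_pos: [0.5005, -0.1271, 0.3167]
ee_rot: [-3.141, 0.0, -1.791]
force: [0.3, -0.4, -0.7]
width: 0.0877
```

```bash
python3 - <<'E'
from m import *
s=get_state();print(s['t'],s['eef_pos'],s['ee_rot'],s['q'])
save('wrist','w5');save('side','s3')
for n in ['w5','s3']:
    w=cloud(load(n))
    print(n,'lift',rect(sl(w,(.45,.56),(-.18,-.08),(.067,.073))))
    print(n,'plate',rect(sl(w,(.38,.62),(-.20,-.06),(.029,.035))))
w=cloud(load('w5'))
P=sl(w,(.38,.64),(-.3,.05),(.10,.2)); 
for lo in np.arange(.13,.16,.01):
    Q=P[(P[:,2]>=lo)&(P[:,2]<lo+.01)]
    if len(Q)>5: print(lo.round(2),len(Q),Q[:,:2].min(0).round(4),Q[:,:2].max(0).round(4))
E
```

```text
13.05 [ 0.50054888 -0.12707064  0.31667279] [-3.14117112e+00  1.51328933e-04 -1.79123227e+00] [ 1.31905602e-01  1.76686994e-01 -4.56769905e-01  4.26685421e-06
 -9.36891566e-01 -3.52344100e-01]
w5 lift (6030, array([ 500.2, -126. ]), array([55.7, 43.8]), 77.5, 'z', np.float64(0.0694), np.float64(0.0008))
w5 plate (11423, array([ 499.9, -125.7]), array([ 62.7, 160.8]), 77.39, 'z', np.float64(0.0315), np.float64(0.0008))
s3 lift (575, array([ 502.8, -129.8]), array([57.3, 42. ]), 77.42, 'z', np.float64(0.0693), np.float64(0.001))
s3 plate (1220, array([ 502.3, -128.8]), array([ 66.3, 159.7]), 76.72, 'z', np.float64(0.0315), np.float64(0.0011))
0.13 471 [ 0.4514 -0.2682] [ 0.6027 -0.1063]
0.14 1090 [ 0.439  -0.1493] [ 0.556  -0.1073]
0.15 1360 [ 0.439  -0.1496] [ 0.5558 -0.1121]
```

View pics/w5.png

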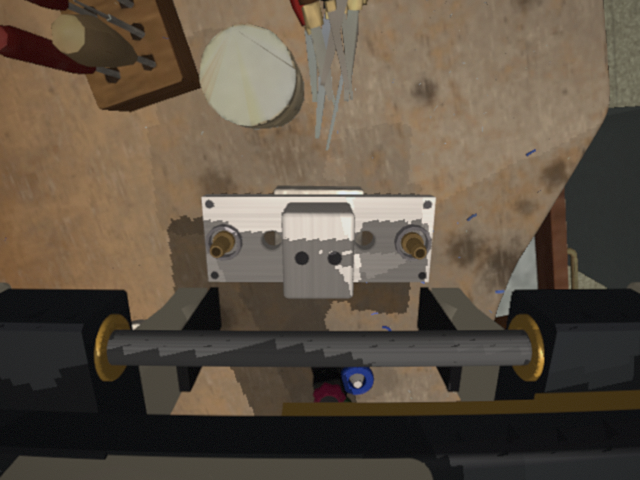

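View pics/s3.png

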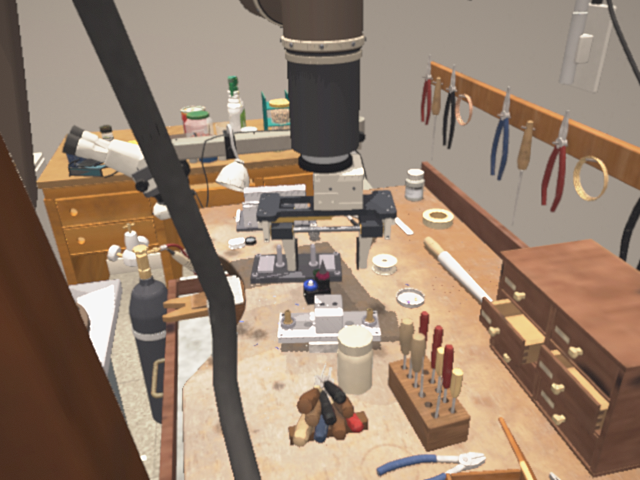

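Request:
{"method": "arm_command", "body": {
  "targets": [
    [[0,0,-0.001],[0,0,-8],0.386],
    [[0,0,0],[0,0,-18],0.386],
    [[0,0,0],[0,0,-14],0.386],
    [[0,0,0],[0,0,-5],0.386],
    [[0,0,0],[0,0,0],0.386],
    [[0,0,0],[0,0,0],0.386]
  ]
}}

```text
t: 13.75
eef_pos: [0.5008, -0.1271, 0.2715]
ee_rot: [-3.141, -0.0, -1.793]
force: [0.7, -0.1, 0.9]
width: 0.054
```

```bash
python3 - <<'E'
from m import *
s=get_state();print(s['t'],s['eef_pos'],s['ee_rot'],s['width'])
save('wrist','w6')
w=cloud(load('w6'))
print('lift',rect(sl(w,(.45,.56),(-.18,-.08),(.067,.073))))
c=s['eef_pos'][:2];a=-.2218;E=np.c_[[np.cos(a),np.sin(a)],[-np.sin(a),np.cos(a)]]
for lo in np.arange(.09,.14,.01):
    P=sl(w,(.43,.57),(-.17,-.08),(lo,lo+.01)); 
    if len(P)>5:
        q=(P[:,:2]-c)@E; print(lo.round(2),len(P),'neg',np.percentile(q[q[:,0]<0,0],[1,99]).round(4) if (q[:,0]<0).any() else 0,'pos',np.percentile(q[q[:,0]>0,0],[1,99]).round(4) if (q[:,0]>0).any() else 0)
E
```

```text
13.75 [ 0.50084832 -0.12707499  0.27154282] [-3.14134707e+00 -1.36132434e-04 -1.79344968e+00] 0.053981557405575614
lift (8585, array([ 500.2, -127.2]), array([53.6, 43.9]), 77.37, 'z', np.float64(0.0697), np.float64(0.0008))
0.09 450 neg [-0.0436 -0.0281] pos [0.0259 0.0413]
0.1 1085 neg [-0.0438 -0.0281] pos [0.0258 0.0416]
0.11 1289 neg [-0.0441 -0.0281] pos [0.0258 0.0416]
0.12 1271 neg [-0.0448 -0.0281] pos [0.0259 0.0428]
0.13 1149 neg [-0.0422 -0.0281] pos [0.0259 0.0402]
0.14 708 neg [-0.0323 -0.0283] pos [0.0261 0.0303]
```

View pics/w6.png

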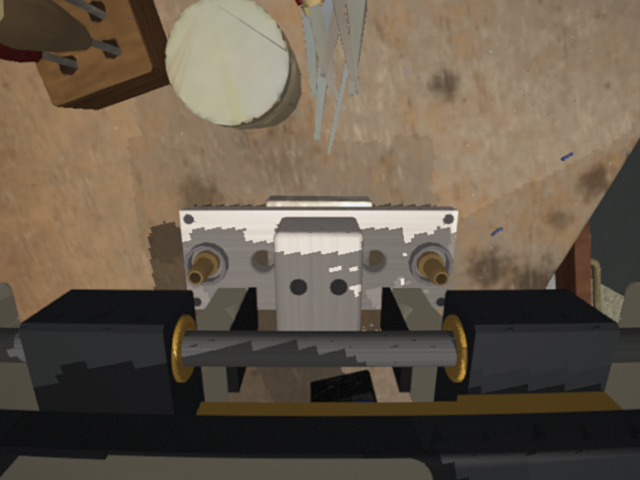

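Request:
{"method": "arm_command", "body": {
  "targets": [
    [[0,0,0],[0,0,-10],0.386],
    [[0,0,0],[0,0,-18],0.386],
    [[0,0,0],[0,0,-14],0.386],
    [[0,0,0],[0,0,-8],0.386],
    [[0,0,0],[0,0,-5],0.386],
    [[0,0,0],[0,0,-2],0.386],
    [[0,0,0],[0,0,0],0.386]
  ]
}}

```text
t: 14.5
eef_pos: [0.5008, -0.127, 0.2144]
ee_rot: [-3.141, 0.0, -1.794]
force: [0.4, 0.6, 0.1]
width: 0.0539
```

Request:
{"method": "arm_command", "body": {
  "targets": [
    [[0,0,0],[0,0,0],0.44],
    [[0,0,0],[0,0,0],0.46],
    [[0,0,0],[0,0,0],0.48],
    [[0,0,0],[0,0,0],0.5],
    [[0,0,0],[0,0,0],0.52],
    [[0,0,0],[0,0,0],0.6],
    [[0,0,0],[0,0,0],0.6]
  ],
  "squeeze": 10
}}

```text
t: 15.2
eef_pos: [0.5011, -0.1271, 0.2146]
ee_rot: [-3.14, 0.0, -1.794]
force: [1.6, 0.0, 1.7]
width: 0.0438
```

Request:
{"method": "arm_command", "body": {
  "targets": [
    [[0,0,0],[0,0,0],0.7],
    [[0,0,0],[0,0,0],0.9],
    [[0,0,0],[0,0,0],1],
    [[0,0,0],[0,0,0],1]
  ],
  "squeeze": 45
}}

```text
t: 15.6
eef_pos: [0.501, -0.1271, 0.2146]
ee_rot: [-3.14, 0.0, -1.794]
force: [2.0, -1.3, 4.1]
width: 0.0438
```

```bash
python3 - <<'E'
from m import *
s=get_state();print(s['t'],s['eef_pos'],s['ee_rot'],s['force'],s['moment'],s['width'])
E
```

```text
15.6 [ 0.50102911 -0.12705896  0.21459906] [-3.14046315e+00  1.63939110e-04 -1.79353094e+00] [ 1.96388712 -1.30283532  4.12707737] [-0.41992167 -1.00703634  0.05734005] 0.04383226109347919
```

Request:
{"method": "arm_command", "body": {
  "targets": [
    [[0,0,0],[0,0,1],1],
    [[0,0,0],[0,0,3],1],
    [[0,0,0],[0,0,8],1],
    [[0,0,0],[0,0,14],1],
    [[0,0,0],[0,0,20],1],
    [[0,0,0],[0,0,22],1],
    [[0,0,0],[0,0,16],1],
    [[0,0,0],[0,4,8],1]
  ]
}}

```text
t: 16.4
eef_pos: [0.5002, -0.1232, 0.3076]
ee_rot: [-3.141, 0.0, -1.794]
force: [-0.1, 0.1, -6.9]
width: 0.0438
```

```bash
python3 - <<'E'
from m import *
s=get_state();print(s['t'],s['eef_pos'],s['ee_rot'],s['force'],s['moment'],s['width'])
E
```

```text
16.4 [ 0.50023789 -0.12315156  0.307592  ] [-3.14098315e+00  4.29218351e-04 -1.79443065e+00] [-0.05131181  0.10736488 -6.87349813] [ 0.16652477 -0.1688101   0.02448346] 0.04382273710127471
```

Request:
{"method": "arm_command", "body": {
  "targets": [
    [[0,0,0],[0,8,0],1],
    [[0,0,0],[-0.5,14,0],1],
    [[0,0,0.006],[-1,20,0],1],
    [[0,0,0.006],[-1,25,0],1],
    [[0,0,0.006],[-1,28,0],1],
    [[0,0,0.006],[-1,30,0],1],
    [[0,0,0.006],[-1,30,0],1],
    [[0,0,0.006],[-1,30,0],1]
  ]
}}

```text
t: 17.2
eef_pos: [0.4931, 0.0639, 0.305]
ee_rot: [3.14, -0.001, -1.757]
force: [0.7, 0.5, -5.0]
width: 0.0437
```

Request:
{"method": "arm_command", "body": {
  "targets": [
    [[0,0,0.006],[-1,30,0],1],
    [[0,0,0.006],[-1,30,0],1],
    [[0,0,0.006],[-1,30,0],1],
    [[0,0,0.006],[-1,30,0],1],
    [[0,0,0.006],[-1,30,0],1],
    [[0,0,0.006],[-1,28,0],1],
    [[0,0,0.006],[-1,24,0],1],
    [[0,0,0.006],[-1,18,0],1]
  ]
}}

```text
t: 18.0
eef_pos: [0.4849, 0.284, 0.3048]
ee_rot: [3.14, -0.002, -1.708]
force: [0.4, -0.7, -6.2]
width: 0.0438
```

Request:
{"method": "arm_command", "body": {
  "targets": [
    [[0,0,0],[-1,12,0],1],
    [[0,0,0],[-1,7,0],1],
    [[0,0,0],[0,3,0],1],
    [[0,0,0],[0,0,0],1],
    [[0,0,0],[0,0,0],1]
  ]
}}

```text
t: 18.5
eef_pos: [0.4841, 0.3032, 0.3063]
ee_rot: [3.141, -0.0, -1.711]
force: [-0.0, -0.6, -6.3]
width: 0.0436
```

```bash
python3 - <<'E'
from m import *
s=get_state();print(s['t'],s['eef_pos'],s['ee_rot'],s['force'],s['moment'],s['width'])
save('wrist','w7');save('side','s4');save('scene','c4')
E
```

```text
18.5 [0.48410243 0.30322488 0.30625279] [ 3.14137138e+00 -2.61081474e-04 -1.71057029e+00] [-0.02919177 -0.6091286  -6.25471303] [ 0.02685414 -0.14903804 -0.06002755] 0.04355964251202422
```

View pics/w7.png

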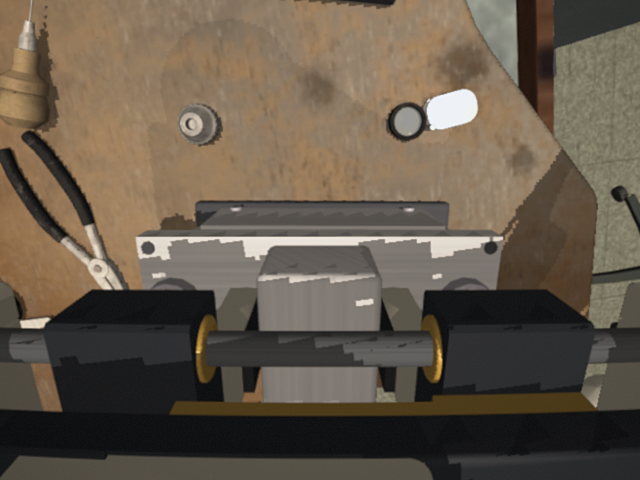

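View pics/s4.png

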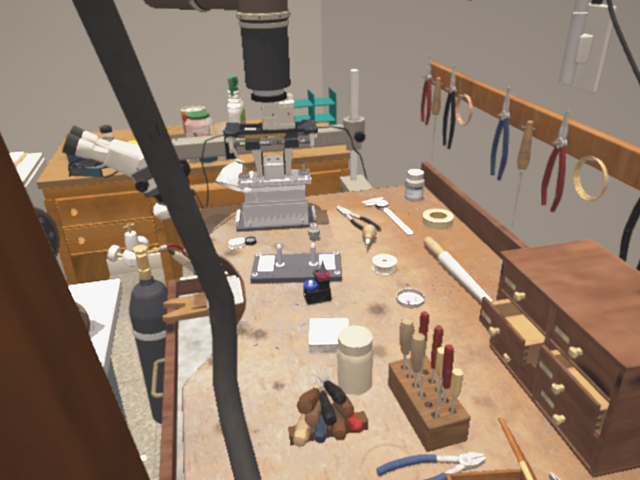

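View pics/c4.png

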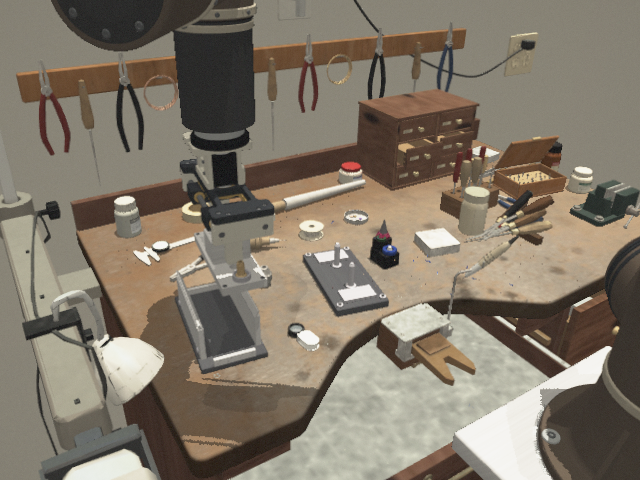

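```bash
python3 - <<'E'
from m import *
for n,n0 in [('c4','scene0'),('s4','side0')]:
    w=cloud(load(n)); 
    P=sl(w,(.36,.61),(.22,.39),(.118,.128)); print(n,'plate',rect(P))
    a=-.1387;E=np.c_[[np.cos(a),np.sin(a)],[-np.sin(a),np.cos(a)]]
    q=(P[:,:2]-[.4841,.3032])@E; print(' plate ext rel TCP x',np.percentile(q[:,0],[.5,99.5]).round(4),'y',np.percentile(q[:,1],[.5,99.5]).round(4))
    w0=cloud(load(n0))
    for name,h in [('cheek',(.062,.08)),('lip',(.017,.023))]:
        P=sl(w0,(.36,.61),(.22,.42),h); q=(P[:,:2]-[.4838,.327])@E
        for s in (1,-1):
            g=q[(q[:,1]*s>0.025)&(abs(q[:,0])<.075)] if name=='cheek' else q[(q[:,0]*s>.08)&(abs(q[:,1])<.034)]
            if len(g)>5: print(n0,name,s,len(g),np.percentile(g,[2,98],axis=0).round(4).tolist())
w0=cloud(load('w1'));P=sl(w0,(.36,.61),(.22,.42),(.06,.08)); q=(P[:,:2]-[.4838,.327])@E
for s in (1,-1):
    g=q[(q[:,1]*s>0.02)&(abs(q[:,0])<.08)];print('w1 cheek',s,np.percentile(g,[2,98],axis=0).round(4).tolist())
for zz in (.02,.03,.04,.05):
    P=sl(w0,(.42,.55),(.22,.42),(zz,zz+.008)); q=(P[:,:2]-[.4838,.327])@E
    print(zz,[np.percentile(q[q[:,1]*s>0.02,1],[2,98]).round(4) for s in (1,-1) if (q[:,1]*s>.02).any()])
E
```

```text
c4 plate (1295, array([482.9, 303.2]), array([ 63.3, 163.4]), 82.42, 'z', np.float64(0.1241), np.float64(0.0019))
 plate ext rel TCP x [-0.0823  0.078 ] y [-0.0314  0.0309]
scene0 cheek 1 355 [[-0.0722, 0.0339], [0.0681, 0.0418]]
scene0 cheek -1 410 [[-0.0719, -0.044], [0.0689, -0.0367]]
scene0 lip 1 123 [[0.0847, -0.0298], [0.093, 0.0226]]
scene0 lip -1 211 [[-0.092, -0.0291], [-0.0848, 0.0271]]
s4 plate (592, array([485.1, 298.6]), array([ 67.1, 159.3]), 81.21, 'z', np.float64(0.1224), np.float64(0.002))
 plate ext rel TCP x [-0.0777  0.0805] y [-0.0361  0.0282]
side0 cheek 1 235 [[-0.0656, 0.0303], [0.0719, 0.0423]]
side0 cheek -1 186 [[-0.0659, -0.049], [0.0719, -0.0394]]
side0 lip 1 27 [[0.0891, -0.0319], [0.0946, 0.027]]
side0 lip -1 34 [[-0.0884, -0.0322], [-0.0828, 0.0276]]
w1 cheek 1 [[-0.0692, 0.0368], [0.0707, 0.0442]]
w1 cheek -1 [[-0.0692, -0.042], [0.0701, -0.0347]]
0.02 [array([0.0364, 0.0375]), array([-0.0973, -0.0347])]
0.03 [array([0.0364, 0.0375]), array([-0.0971, -0.0347])]
0.04 [array([0.0364, 0.0375]), array([-0.0351, -0.0347])]
0.05 [array([0.0364, 0.0375]), array([-0.0351, -0.0347])]
```

Request:
{"method": "arm_command", "body": {
  "targets": [
    [[0,0,0],[0,4,0],1],
    [[0,0,0],[0.5,8,0],1],
    [[0,0,0],[0.5,7,0],1],
    [[0,0,0],[0,3.6,0],1],
    [[0,0,0],[0,1,-2],1],
    [[0,0,0],[0,0,-6],1],
    [[0,0,0],[0,0,-6],1],
    [[0,0,0],[0,0,-2],1]
  ]
}}

```text
t: 19.45
eef_pos: [0.4848, 0.3271, 0.289]
ee_rot: [3.14, -0.002, -1.71]
force: [-0.2, 0.2, -7.0]
width: 0.0435
```

Request:
{"method": "arm_command", "body": {
  "targets": [
    [[0,0,0],[0,0,0],1],
    [[0,0,0],[0,0,0],1]
  ]
}}

```text
t: 19.65
eef_pos: [0.4852, 0.3275, 0.2903]
ee_rot: [-3.142, -0.0, -1.71]
force: [-0.0, -0.2, -6.4]
width: 0.0438
```

```bash
python3 - <<'E'
from m import *
s=get_state();print(s['t'],s['eef_pos'],s['ee_rot'],s['force'],s['moment'],s['width'])
save('scene','c5');save('wrist','w8')
z=load('c5');im=z['im'][180:400,140:310,::-1];cv2.imwrite('pics/c5z.png',cv2.resize(im,None,fx=2.7,fy=2.7,interpolation=cv2.INTER_CUBIC))
E
```

```text
19.65 [0.48518772 0.32745868 0.29027992] [-3.14151799e+00 -1.41046935e-04 -1.70984442e+00] [-0.03958784 -0.18541066 -6.43920156] [ 0.11477142 -0.09367226 -0.05573005] 0.043757360206029175
```

View pics/c5z.png

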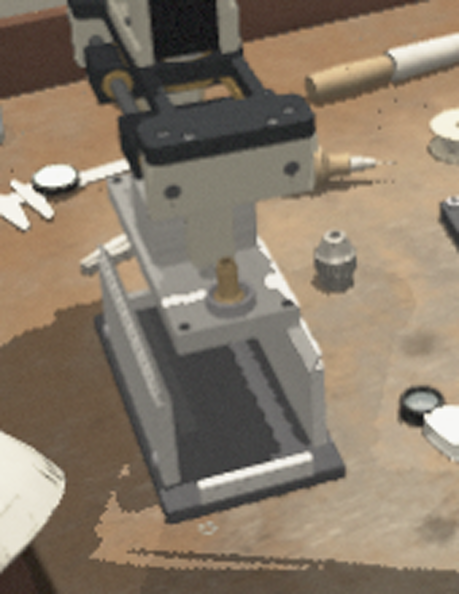

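View pics/w8.png

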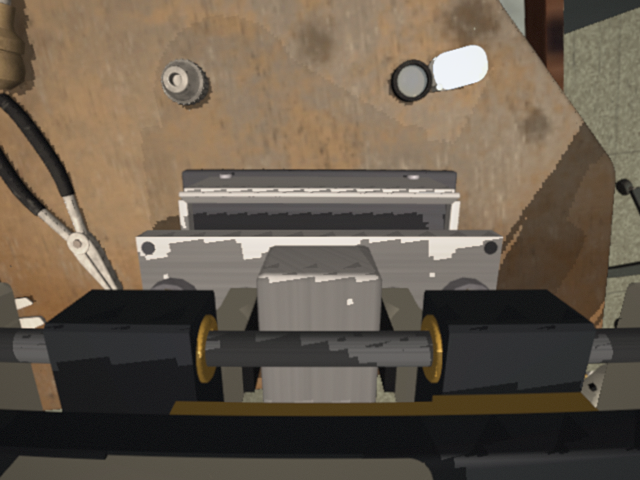

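```bash
python3 - <<'E'
from m import *
w=cloud(load('w8')); a=-.1400;E=np.c_[[np.cos(a),np.sin(a)],[-np.sin(a),np.cos(a)]]
f=lambda x,y,z:(sl(w,x,y,z)[:,:2]-[.4852,.3275])@E
q=f((.38,.6),(.25,.36),(.104,.112)); e=[np.percentile(q[(q[:,0]>i)&(q[:,0]<i+.02),1],1).round(4) for i in (-.08,-.06,.04,.06)]; print('plate near edge y',e,'x ext',np.percentile(q[:,0],[.5,99.5]).round(4), len(q))
q=f((.38,.6),(.22,.36),(.05,.08)); 
for i in (-.07,-.03,.0,.03,.05):
    g=q[(q[:,0]>i)&(q[:,0]<i+.02),1]; print('cheek',i,np.percentile(g,[1,99]).round(4) if len(g) else 0)
q=f((.38,.6),(.22,.4),(.05,.08)); print('cheek x ext',np.percentile(q[q[:,1]<-.03,0],[.5,99.5]).round(4))
E
```

```text
plate near edge y [np.float64(-0.0301), np.float64(-0.0299), np.float64(-0.0295), np.float64(-0.0295)] x ext [-0.0805  0.0783] 14621
cheek -0.07 [-0.0441 -0.0357]
cheek -0.03 [-0.044  -0.0363]
cheek 0.0 [-0.044  -0.0361]
cheek 0.03 [-0.0441 -0.036 ]
cheek 0.05 [-0.0442 -0.0359]
cheek x ext [-0.0728  0.0706]
```

Request:
{"method": "arm_command", "body": {
  "targets": [
    [[0,0,0],[0,-1,-4],1],
    [[0,0,0],[0,0,-8],1],
    [[0,0,0],[0,0,-10],1],
    [[0,0,0],[0,0,-10],1],
    [[0,0,0],[0,0,-8],1],
    [[0,0,0],[0,0,-4],1],
    [[0,0,0],[0,0,0],1]
  ]
}}

```text
t: 20.45
eef_pos: [0.485, 0.3264, 0.2453]
ee_rot: [3.141, -0.001, -1.71]
force: [-0.2, -0.4, -5.2]
width: 0.0437
```

```bash
python3 - <<'E'
from m import *
s=get_state();print(s['t'],s['eef_pos'],s['ee_rot'],s['force'],s['moment'],s['width'])
E
```

```text
20.45 [0.48495877 0.32640976 0.2452975 ] [ 3.14076934e+00 -1.38768566e-03 -1.70982783e+00] [-0.2080173  -0.35940051 -5.20597553] [ 0.03791446 -0.00182472 -0.03239491] 0.043711765563228366
```

Inside the cheeks with no side force; continue lower.

Request:
{"method": "arm_command", "body": {
  "targets": [
    [[0,0,0],[0,0,-5],1],
    [[0,0,0],[0,0,-8],1],
    [[0,0,0],[0,0,-8],1],
    [[0,0,0],[0,0,-6],1],
    [[0,0,0],[0,0,-5],1],
    [[0,0,0],[0,0,-3],1],
    [[0,0,0],[0,0,-2],1],
    [[0,0,0],[0,0,-1],1]
  ]
}}

```text
t: 21.25
eef_pos: [0.4851, 0.3266, 0.2081]
ee_rot: [-3.142, -0.0, -1.71]
force: [0.2, 0.3, -6.6]
width: 0.0437
```

```bash
python3 - <<'E'
from m import *
s=get_state();print(s['t'],s['eef_pos'],s['ee_rot'],s['force'],s['moment'],s['width'])
E
```

```text
21.25 [0.48514245 0.32659095 0.2081495 ] [-3.14154161e+00 -3.37567993e-05 -1.70975405e+00] [ 0.17429006  0.25695005 -6.59402954] [ 0.07797262 -0.00073007  0.01126123] 0.04366482128909826
```

Request:
{"method": "arm_command", "body": {
  "targets": [
    [[0,0,0],[0,0,-1],1],
    [[0,0,0],[0,0,-1],1],
    [[0,0,0],[0,0,-0.7],1],
    [[0,0,0],[0,0,0],1]
  ]
}}

```text
t: 21.65
eef_pos: [0.4851, 0.3265, 0.2056]
ee_rot: [3.142, 0.0, -1.71]
force: [-0.7, 0.3, -5.6]
width: 0.0439
```

```bash
python3 - <<'E'
from m import *
s=get_state();print(s['t'],s['eef_pos'],s['ee_rot'],s['force'],s['moment'],s['width'])
E
```

```text
21.65 [0.48506852 0.32653207 0.20555484] [ 3.14155448e+00  1.01676133e-06 -1.70984134e+00] [-0.74892039  0.32296292 -5.56618923] [ 0.07763196 -0.05933253  0.01349658] 0.04386571797044324
```

Request:
{"method": "arm_command", "body": {
  "targets": [
    [[0,0,0],[0,0,-0.7],1],
    [[0,0,0],[0,0,-0.5],1],
    [[0,0,0],[0,0,0],1]
  ]
}}

```text
t: 21.95
eef_pos: [0.4851, 0.3266, 0.2047]
ee_rot: [-3.141, 0.0, -1.71]
force: [-1.6, -0.9, -3.3]
width: 0.0437
```

```bash
python3 - <<'E'
from m import *
s=get_state();print(s['t'],s['eef_pos'],s['ee_rot'],s['force'],s['moment'],s['width'])
E
```

```text
21.95 [0.48509946 0.32659585 0.20465142] [-3.14140964e+00  1.93721833e-04 -1.70967488e+00] [-1.64246835 -0.87865876 -3.25374992] [-0.13784027  0.28408123  0.00312666] 0.0436619107545143
```

Request:
{"method": "arm_command", "body": {
  "targets": [
    [[0,0,0],[0,0,-0.3],1],
    [[0,0,0],[0,0,0],1],
    [[0,0,0],[0,0,0],0.47],
    [[0,0,0],[0,0,0],0.43],
    [[0,0,0],[0,0,0],0.4],
    [[0,0,0],[0,0,0],0.386],
    [[0,0,0],[0,0,0],0.386],
    [[0,0,0],[0,0,0],0.386]
  ]
}}

```text
t: 22.75
eef_pos: [0.4851, 0.3265, 0.204]
ee_rot: [-3.142, 0.0, -1.71]
force: [-0.5, -0.7, 0.1]
width: 0.0538
```

```bash
python3 - <<'E'
from m import *
s=get_state();print(s['t'],s['eef_pos'],s['ee_rot'],s['force'],s['moment'],s['width'])
E
```

```text
22.75 [0.48513886 0.32654063 0.20403808] [-3.14156750e+00  4.65028046e-06 -1.70983570e+00] [-0.53414733 -0.70174904  0.10723485] [ 0.06230627  0.02454076 -0.03490813] 0.05379894273681084
```

Released; back straight up without opening further, then check.

Request:
{"method": "arm_command", "body": {
  "targets": [
    [[0,0,0],[0,0,4],0.386],
    [[0,0,0],[0,0,10],0.386],
    [[0,0,0],[0,0,20],0.386],
    [[0,0,0],[0,0,30],0.386],
    [[0,0,0],[0,0,36],0.386],
    [[0,0,0],[0,0,36],0.386],
    [[0,0,0],[0,0,30],0.386],
    [[0,0,0],[0,0,14],0.386]
  ]
}}

```text
t: 23.55
eef_pos: [0.4854, 0.3266, 0.3887]
ee_rot: [-3.138, 0.004, -1.709]
force: [1.1, -0.2, -0.2]
width: 0.0536
```

Request:
{"method": "arm_command", "body": {
  "targets": [
    [[0,0,0],[0,0,0],0.386],
    [[0,0,0],[0,0,0],0.386]
  ]
}}

```text
t: 23.75
eef_pos: [0.4848, 0.3263, 0.3844]
ee_rot: [-3.142, 0.001, -1.71]
force: [0.2, 0.5, -0.7]
width: 0.0537
```

```bash
python3 - <<'E'
from m import *
s=get_state();print(s['t'],s['eef_pos'],s['ee_rot'],s['force'])
save('wrist','w9');save('scene','c6')
w=cloud(load('w9'))
print('lift',rect(sl(w,(.43,.54),(.27,.38),(.056,.064))))
P=sl(w,(.37,.60),(.26,.39),(.018,.026));print('plate+lips',rect(P))
a=-.1400;E=np.c_[[np.cos(a),np.sin(a)],[-np.sin(a),np.cos(a)]]
q=(P[:,:2]-[.4851,.3265])@E; k=abs(q[:,1])<.034; X=np.c_[q[k],np.ones(k.sum())]; k2=abs(q[:,0])<.078; kk=k&k2&(P[:,2]<.0245)&(P[:,2]>.0195)
X=np.c_[q[kk],np.ones(kk.sum())];print('plate plane',np.linalg.lstsq(X,P[kk,2],rcond=None)[0].round(4))
h=np.histogram(q[k,0],bins=np.arange(-.1,.101,.002));print([(round(b,3),int(c)) for b,c in zip(h[1],h[0]) if abs(b)>.07])
z=load('c6');im=z['im'][180:400,140:310,::-1];cv2.imwrite('pics/c6z.png',cv2.resize(im,None,fx=2.7,fy=2.7,interpolation=cv2.INTER_CUBIC))
E
```

```text
23.75 [0.48480671 0.32630273 0.38442146] [-3.14151895e+00  8.44240907e-04 -1.70993348e+00] [ 0.17413581  0.47903222 -0.66261386]
lift (5021, array([484.9, 324.8]), array([ 84.1, 122.3]), 81.87, 'z', np.float64(0.0593), np.float64(0.0016))
plate+lips (8512, array([482.5, 322.1]), array([ 83.5, 183.4]), 81.83, 'z', np.float64(0.0207), np.float64(0.0012))
plate plane [-0.0016 -0.0021  0.0209]
[(np.float64(-0.1), 0), (np.float64(-0.098), 0), (np.float64(-0.096), 0), (np.float64(-0.094), 88), (np.float64(-0.092), 130), (np.float64(-0.09), 128), (np.float64(-0.088), 34), (np.float64(-0.086), 0), (np.float64(-0.084), 0), (np.float64(-0.082), 121), (np.float64(-0.08), 113), (np.float64(-0.078), 127), (np.float64(-0.076), 115), (np.float64(-0.074), 99), (np.float64(-0.072), 98), (np.float64(0.07), 105), (np.float64(0.072), 122), (np.float64(0.074), 107), (np.float64(0.076), 133), (np.float64(0.078), 1), (np.float64(0.08), 0), (np.float64(0.082), 13), (np.float64(0.084), 119), (np.float64(0.086), 110), (np.float64(0.088), 91), (np.float64(0.09), 0), (np.float64(0.092), 0), (np.float64(0.094), 0), (np.float64(0.096), 0), (np.float64(0.098), 0)]
```

View pics/w9.png

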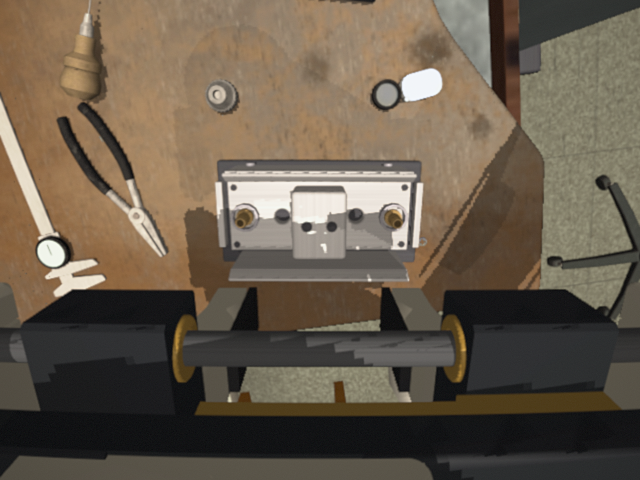

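View pics/c6z.png

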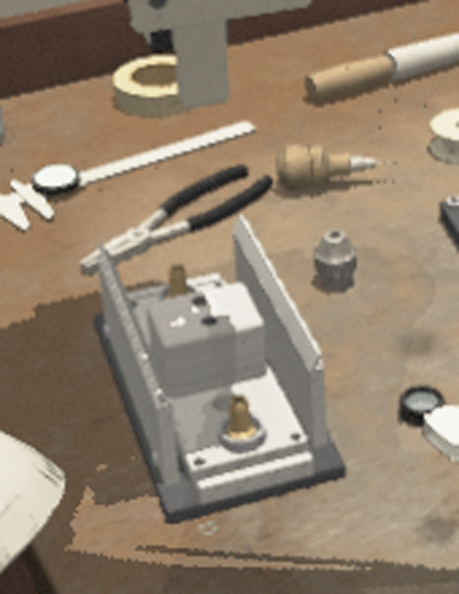

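```bash
python3 - <<'E'
from h import *
print(get_state()['t'],job_done())
E
```

```text
the job is handed in; nothing more can be done
23.85 None
```

The job is handed in at about 24 s of the 61 s limit; no verdict was reported.

- **Lift from the jig:** I gripped the lifting block on its y faces. The first closure left about 4 N of side force, which I relieved before lifting. I then lifted straight up with side force under 1 N.
- **Steel block:** I set the plate down about 4 mm from the block's centre. Peak contact force was about 10 N as it touched. I let go and backed off.
- **Bay:** I turned the tool 90°, gripped the block on its x faces with the fingers half closed so they cleared the collars, and carried the plate to the bay. I lowered it until it touched the floor and released it.

**Last checks (wrist and scene pictures):**
- The plate lies flat, with a measured slope of about 0.002 and its top about 21 mm above the bench (22 mm expected).
- It is centred between the lips, with gaps of about 5 to 7 mm at each end, and its length is within about 0.01 rad of the bay's.
- Both collets stand upright in their collars.
- The loupe and drill chuck look unmoved in the final pictures. I did not measure any of the bystanders again at the end.
- The gripper is about 0.18 m above where it let go and touching nothing.

**Disagreements between measurements:** The side camera read about 3 mm off from the wrist camera. I corrected for this using the known gripper position. In the final check, my rectangle fit of the lifting block's top also took in the cheeks, so I did not use it.

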